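# Refill the ratchet clamp on the model-making bench

### The arm

A 6-joint arm with a two-finger parallel gripper is mounted at the origin on the work surface. World frame = base frame: x ahead of the robot, y to its left, z up, the work surface at z = 0. Lengths are in m, angles in degrees, forces in N, time in s.
With the tool pointing down it reaches from about 0.4 to 0.925 m from the base axis. Payload 3.4 kg.
Tool frame: the origin (TCP) lies midway between the tips of the shut fingers; the grasp point (between the pads) lies 19 mm behind it (grip_point_offset is the distance from the TCP to the grasp point, in m); z points along the fingers, y is the direction in which the jaws open and shut (so a half turn about z gives the same grasp; the last joint's range is limited). The gripper opens to 85 mm and grips with 20 to 120 N. Pads are 22 mm wide; open, the fingers measure 114 mm over their backs; the gripper's body (76 mm by 85 mm) begins 54 mm behind the grasp point. The pads swing forward as they close: fully open they stand 13 mm farther back than shut.
Start: joints at [69.242, 17.578, 86.31, -0, 76.112, -4.211], TCP at [0.164, 0.551, 0.231] pointing down, gripper open.
Joint ranges: [-179.03, 179.03], [-60, 130.46], [8.19, 133.38], [-81.62, 261.62], [5.75, 156.47], [-153.77, 153.77]. Speed limits (degrees/s): [147.25, 147.25, 180, 180, 180, 180].

### API

Orientations are given as a 3x3 rotation matrix whose columns are the frame's x, y, z axes.
In Python, from workcell import get_obs, grab_frame, close_job, grip_point_offset gives the robot as it stands. The module is installed in compiled form; this text tells all that it offers.
- The arm moves only by the tool move_arm, never from a script. Its argument "rows" is a list of rows, each a list of 5 numbers: the finger opening in mm, from 0 to 85.4, then the shift along the tool's x, y, z in mm, then the turn about the tool's z in rad. A call has 1 to 20 rows; each row shifts and turns the pose as measured when the row begins, along the tool's axes as they then stand; what a row does not reach is not made up. A row lasts 1/10 s, in which the tool goes at most 50 mm and 8.59 degrees, less where a joint would pass 70% of its speed; a pose out of reach is approached as far as the arm can. A call with a gripper value outside its range is refused whole. The fingers move at their own pace and stop on an object; "newtons" is the grip in N (left out, the last holds). Time passes only in rows, so rows that do not move let the fingers close. It gives the time, the measured TCP pose, the force and the opening at its end, in the units of the state.
- get_obs(): the state, without advancing time (a new reading comes with each control period).
- grab_frame(name): name is "scene" or "top"; returns a dict with "frame" (384x512x3 uint8, blue, green, red), "depth" (384x512 float32, m along the optical axis (not along the pixel's ray), 0 where there is no reading), "fx", "fy", "cx", "cy" (pixels), "dist" ([k1, k2, p1, p2, k3] as OpenCV has them; the pictures are not rectified), "view" (4x4, takes a point from world to camera coordinates). Camera axes: x right, y down, z forward; pixel columns grow to the right and rows downward; lengths in m; the calibration is good to about 2 mm. A picture is of the moment at which its call begins.
- close_job(): hands the job in, once; it reports no verdict.
The state is a dict: "clock": time; "joint_positions": joint angles; "dq": joint speeds; "effort": joint torques, N m; "tcp_pos": TCP position; "orientation": TCP orientation; "contact_force": force on the tool from outside, world axes, zero at the start; "wrist_torque": the same for the moment, N m; "grip_width": opening from 0.0 (shut) to 1.0 (fully open).
Only numpy, scipy, OpenCV 4.12 (cv2) and the standard library are available. Lean on these libraries where they do the work, as an engineer would, in place of code of your own. Each camera call takes 0.05 s, during which the arm holds its last target.

### The job

Flick the pawl clear of the ratchet wheel and ease the crank slowly back, without letting it spin, until the jaw is fully open; then stand one spare house upright in every empty bay, ridge pointing at the fence like the others, leaving the houses already there in their bays. Finally wind the jaw fully shut so that all five houses are home against the fence, with the pawl back in the ratchet teeth, and leave the other things on the bench alone.

Things in the scene. Friction and masses are not known exactly. Their poses are not given: they have to be found in the camera images.
- drum (a joint): the clamp's upright drum (crank, ratchet wheel, pinion) turning about winch_axis. 0 = jaw shut (a stop); grows ANTICLOCKWISE seen from above as the jaw opens; stop at 1.6 = jaw fully open. With the pawl in the teeth it cannot be turned back (opened), only wound shut, clicking over 16 teeth a turn. Opening it faster than 1.5 rad/s (0.1 m/s at the knob) counts as letting it spin.
- winch_axis (a point): fixed point on the drum's upright axis, at the height of crank_knob; its axes are the clamp's. A drag washer holds the drum wherever it is left; turning it takes about 4 to 6 N at the knob. The jaw moves 30 mm per radian.
- crank_knob (a point): middle of the crank's round upright black knob, 22 mm diameter, 45 mm tall, 65 mm from the drum's axis; its top is 20 mm above this point, the crank arm 25 mm below it. Moves with the drum. The knob is fixed to the crank, but a loose grip turns round it.
- pawl (a joint): steel pawl swinging about the upright line through pawl_pivot, with an over-centre spring: 0 = tip down in the ratchet teeth (up to 0.16 while riding over a tooth); grows ANTICLOCKWISE seen from above; stop at 0.9 = thrown clear. It snaps over at 0.45 and stays on the side it was pushed to. Moving its post takes 2 to 3 N.
- pawl_post (a point): middle of the pawl's round upright steel finger post, 14 mm diameter, 45 mm from the pawl's axis; its top is 13 mm above this point, the pawl's bar 31 mm below it. Moves with the pawl.
- pawl_pivot (a point): fixed point on the pawl's upright axis, at the height of pawl_post
- clamp: bench clamp, fixed: plywood plate 240 mm (x) by 405 mm (y, -235 to +170 of the origin), origin on its underside. x points from jaw to fence, y along the bays, winch at the -y end. The drum drives the aluminium jaw bar in front of the bays: 18 mm thick, 9 to 26 mm above the bay floor; shut, it leaves 45.5 mm to the fence, open 93.5 mm. Winding it shut pushes the houses home to the fence.
- bay0 (a point): bay 1 of 5 in a row (48 mm apart along clamp y): floor point where a house's origin belongs when home against the fence (its face 22 mm farther along +x). Bay 42 mm wide between ribs 8 mm high; fence 8 mm high and 12 mm thick; floor 18 mm above the bench. Axes are the clamp's.
- bay1 (a point): bay 2 of 5 in a row (48 mm apart along clamp y): floor point where a house's origin belongs when home against the fence (its face 22 mm farther along +x). Bay 42 mm wide between ribs 8 mm high; fence 8 mm high and 12 mm thick; floor 18 mm above the bench. Axes are the clamp's.
- bay2 (a point): bay 3 of 5 in a row (48 mm apart along clamp y): floor point where a house's origin belongs when home against the fence (its face 22 mm farther along +x). Bay 42 mm wide between ribs 8 mm high; fence 8 mm high and 12 mm thick; floor 18 mm above the bench. Axes are the clamp's.
- bay3 (a point): bay 4 of 5 in a row (48 mm apart along clamp y): floor point where a house's origin belongs when home against the fence (its face 22 mm farther along +x). Bay 42 mm wide between ribs 8 mm high; fence 8 mm high and 12 mm thick; floor 18 mm above the bench. Axes are the clamp's.
- bay4 (a point): bay 5 of 5 in a row (48 mm apart along clamp y): floor point where a house's origin belongs when home against the fence (its face 22 mm farther along +x). Bay 42 mm wide between ribs 8 mm high; fence 8 mm high and 12 mm thick; floor 18 mm above the bench. Axes are the clamp's.
- fitted0: little plain wooden gabled house, 44 mm long (its x, along the ridge), 36 mm wide, walls 22 mm, ridge 40 mm high, about 40 g; origin at the centre of its underside. Already standing in bay 1; absent (None from the start) in some runs, and then that bay is empty.
- fitted1: little plain wooden gabled house, 44 mm long (its x, along the ridge), 36 mm wide, walls 22 mm, ridge 40 mm high, about 40 g; origin at the centre of its underside. Already standing in bay 2; absent (None from the start) in some runs, and then that bay is empty.
- fitted2: little plain wooden gabled house, 44 mm long (its x, along the ridge), 36 mm wide, walls 22 mm, ridge 40 mm high, about 40 g; origin at the centre of its underside. Already standing in bay 3; absent (None from the start) in some runs, and then that bay is empty.
- fitted3: little plain wooden gabled house, 44 mm long (its x, along the ridge), 36 mm wide, walls 22 mm, ridge 40 mm high, about 40 g; origin at the centre of its underside. Already standing in bay 4; absent (None from the start) in some runs, and then that bay is empty.
- fitted4: little plain wooden gabled house, 44 mm long (its x, along the ridge), 36 mm wide, walls 22 mm, ridge 40 mm high, about 40 g; origin at the centre of its underside. Already standing in bay 5; absent (None from the start) in some runs, and then that bay is empty.
- spare0: little plain wooden gabled house, 44 mm long (its x, along the ridge), 36 mm wide, walls 22 mm, ridge 40 mm high, about 40 g; origin at the centre of its underside. A spare, standing on the cutting mat (bench level) to the left of the clamp.
- spare1: little plain wooden gabled house, 44 mm long (its x, along the ridge), 36 mm wide, walls 22 mm, ridge 40 mm high, about 40 g; origin at the centre of its underside. A spare, standing on the cutting mat (bench level) to the left of the clamp.
- spare2: little plain wooden gabled house, 44 mm long (its x, along the ridge), 36 mm wide, walls 22 mm, ridge 40 mm high, about 40 g; origin at the centre of its underside. A spare, standing on the cutting mat (bench level) to the left of the clamp.
- spare3: little plain wooden gabled house, 44 mm long (its x, along the ridge), 36 mm wide, walls 22 mm, ridge 40 mm high, about 40 g; origin at the centre of its underside. A spare, standing on the cutting mat (bench level) to the left of the clamp.
- spare4: little plain wooden gabled house, 44 mm long (its x, along the ridge), 36 mm wide, walls 22 mm, ridge 40 mm high, about 40 g; origin at the centre of its underside. A spare, standing on the cutting mat (bench level) to the left of the clamp.
- glue: white glue bottle, 56 mm across, 150 mm tall; a bystander, origin at the centre of its underside
- pencil_mug: white cup, 76 mm across, 90 mm tall; a bystander, origin at the centre of its underside

How it is judged (in metres and radians):
On the way, in this order (a step that is already met when the one before it is completed fails the run):
1. the pawl is thrown clear of the ratchet while the jaw is still shut (value of joint pawl above 0.6 rad and value of joint drum below 0.12 rad), for 0.2 s.
2. the drum is eased back until the jaw is fully open (value of joint drum above 1.45 rad), for 0.2 s.
3. with the jaw open, every bay has a house standing in it (value of joint drum above 1.2 rad and ((x of fitted0 in the frame of bay0 between -0.045 and 0.006 m and y of fitted0 in the frame of bay0 between -0.009 and 0.009 m and z of fitted0 in the frame of bay0 below 0.005 m and angle between fitted0's own z axis and vertical below 0.12 rad) or (x of spare0 in the frame of bay0 between -0.045 and 0.006 m and y of spare0 in the frame of bay0 between -0.009 and 0.009 m and z of spare0 in the frame of bay0 below 0.005 m and angle between spare0's own z axis and vertical below 0.12 rad) or (x of spare1 in the frame of bay0 between -0.045 and 0.006 m and y of spare1 in the frame of bay0 between -0.009 and 0.009 m and z of spare1 in the frame of bay0 below 0.005 m and angle between spare1's own z axis and vertical below 0.12 rad) or (x of spare2 in the frame of bay0 between -0.045 and 0.006 m and y of spare2 in the frame of bay0 between -0.009 and 0.009 m and z of spare2 in the frame of bay0 below 0.005 m and angle between spare2's own z axis and vertical below 0.12 rad) or (x of spare3 in the frame of bay0 between -0.045 and 0.006 m and y of spare3 in the frame of bay0 between -0.009 and 0.009 m and z of spare3 in the frame of bay0 below 0.005 m and angle between spare3's own z axis and vertical below 0.12 rad) or (x of spare4 in the frame of bay0 between -0.045 and 0.006 m and y of spare4 in the frame of bay0 between -0.009 and 0.009 m and z of spare4 in the frame of bay0 below 0.005 m and angle between spare4's own z axis and vertical below 0.12 rad)) and ((x of fitted1 in the frame of bay1 between -0.045 and 0.006 m and y of fitted1 in the frame of bay1 between -0.009 and 0.009 m and z of fitted1 in the frame of bay1 below 0.005 m and angle between fitted1's own z axis and vertical below 0.12 rad) or (x of spare0 in the frame of bay1 between -0.045 and 0.006 m and y of spare0 in the frame of bay1 between -0.009 and 0.009 m and z of spare0 in the frame of bay1 below 0.005 m and angle between spare0's own z axis and vertical below 0.12 rad) or (x of spare1 in the frame of bay1 between -0.045 and 0.006 m and y of spare1 in the frame of bay1 between -0.009 and 0.009 m and z of spare1 in the frame of bay1 below 0.005 m and angle between spare1's own z axis and vertical below 0.12 rad) or (x of spare2 in the frame of bay1 between -0.045 and 0.006 m and y of spare2 in the frame of bay1 between -0.009 and 0.009 m and z of spare2 in the frame of bay1 below 0.005 m and angle between spare2's own z axis and vertical below 0.12 rad) or (x of spare3 in the frame of bay1 between -0.045 and 0.006 m and y of spare3 in the frame of bay1 between -0.009 and 0.009 m and z of spare3 in the frame of bay1 below 0.005 m and angle between spare3's own z axis and vertical below 0.12 rad) or (x of spare4 in the frame of bay1 between -0.045 and 0.006 m and y of spare4 in the frame of bay1 between -0.009 and 0.009 m and z of spare4 in the frame of bay1 below 0.005 m and angle between spare4's own z axis and vertical below 0.12 rad)) and ((x of fitted2 in the frame of bay2 between -0.045 and 0.006 m and y of fitted2 in the frame of bay2 between -0.009 and 0.009 m and z of fitted2 in the frame of bay2 below 0.005 m and angle between fitted2's own z axis and vertical below 0.12 rad) or (x of spare0 in the frame of bay2 between -0.045 and 0.006 m and y of spare0 in the frame of bay2 between -0.009 and 0.009 m and z of spare0 in the frame of bay2 below 0.005 m and angle between spare0's own z axis and vertical below 0.12 rad) or (x of spare1 in the frame of bay2 between -0.045 and 0.006 m and y of spare1 in the frame of bay2 between -0.009 and 0.009 m and z of spare1 in the frame of bay2 below 0.005 m and angle between spare1's own z axis and vertical below 0.12 rad) or (x of spare2 in the frame of bay2 between -0.045 and 0.006 m and y of spare2 in the frame of bay2 between -0.009 and 0.009 m and z of spare2 in the frame of bay2 below 0.005 m and angle between spare2's own z axis and vertical below 0.12 rad) or (x of spare3 in the frame of bay2 between -0.045 and 0.006 m and y of spare3 in the frame of bay2 between -0.009 and 0.009 m and z of spare3 in the frame of bay2 below 0.005 m and angle between spare3's own z axis and vertical below 0.12 rad) or (x of spare4 in the frame of bay2 between -0.045 and 0.006 m and y of spare4 in the frame of bay2 between -0.009 and 0.009 m and z of spare4 in the frame of bay2 below 0.005 m and angle between spare4's own z axis and vertical below 0.12 rad)) and ((x of fitted3 in the frame of bay3 between -0.045 and 0.006 m and y of fitted3 in the frame of bay3 between -0.009 and 0.009 m and z of fitted3 in the frame of bay3 below 0.005 m and angle between fitted3's own z axis and vertical below 0.12 rad) or (x of spare0 in the frame of bay3 between -0.045 and 0.006 m and y of spare0 in the frame of bay3 between -0.009 and 0.009 m and z of spare0 in the frame of bay3 below 0.005 m and angle between spare0's own z axis and vertical below 0.12 rad) or (x of spare1 in the frame of bay3 between -0.045 and 0.006 m and y of spare1 in the frame of bay3 between -0.009 and 0.009 m and z of spare1 in the frame of bay3 below 0.005 m and angle between spare1's own z axis and vertical below 0.12 rad) or (x of spare2 in the frame of bay3 between -0.045 and 0.006 m and y of spare2 in the frame of bay3 between -0.009 and 0.009 m and z of spare2 in the frame of bay3 below 0.005 m and angle between spare2's own z axis and vertical below 0.12 rad) or (x of spare3 in the frame of bay3 between -0.045 and 0.006 m and y of spare3 in the frame of bay3 between -0.009 and 0.009 m and z of spare3 in the frame of bay3 below 0.005 m and angle between spare3's own z axis and vertical below 0.12 rad) or (x of spare4 in the frame of bay3 between -0.045 and 0.006 m and y of spare4 in the frame of bay3 between -0.009 and 0.009 m and z of spare4 in the frame of bay3 below 0.005 m and angle between spare4's own z axis and vertical below 0.12 rad)) and ((x of fitted4 in the frame of bay4 between -0.045 and 0.006 m and y of fitted4 in the frame of bay4 between -0.009 and 0.009 m and z of fitted4 in the frame of bay4 below 0.005 m and angle between fitted4's own z axis and vertical below 0.12 rad) or (x of spare0 in the frame of bay4 between -0.045 and 0.006 m and y of spare0 in the frame of bay4 between -0.009 and 0.009 m and z of spare0 in the frame of bay4 below 0.005 m and angle between spare0's own z axis and vertical below 0.12 rad) or (x of spare1 in the frame of bay4 between -0.045 and 0.006 m and y of spare1 in the frame of bay4 between -0.009 and 0.009 m and z of spare1 in the frame of bay4 below 0.005 m and angle between spare1's own z axis and vertical below 0.12 rad) or (x of spare2 in the frame of bay4 between -0.045 and 0.006 m and y of spare2 in the frame of bay4 between -0.009 and 0.009 m and z of spare2 in the frame of bay4 below 0.005 m and angle between spare2's own z axis and vertical below 0.12 rad) or (x of spare3 in the frame of bay4 between -0.045 and 0.006 m and y of spare3 in the frame of bay4 between -0.009 and 0.009 m and z of spare3 in the frame of bay4 below 0.005 m and angle between spare3's own z axis and vertical below 0.12 rad) or (x of spare4 in the frame of bay4 between -0.045 and 0.006 m and y of spare4 in the frame of bay4 between -0.009 and 0.009 m and z of spare4 in the frame of bay4 below 0.005 m and angle between spare4's own z axis and vertical below 0.12 rad)) and x of fitted0 in the frame of bay0 between -0.045 and 0.006 m and y of fitted0 in the frame of bay0 between -0.009 and 0.009 m and z of fitted0 in the frame of bay0 below 0.005 m and angle between each of fitted0, fitted1, fitted2, fitted3, fitted4's own z axis and vertical below 0.12 rad and x of fitted1 in the frame of bay1 between -0.045 and 0.006 m and y of fitted1 in the frame of bay1 between -0.009 and 0.009 m and z of fitted1 in the frame of bay1 below 0.005 m and x of fitted2 in the frame of bay2 between -0.045 and 0.006 m and y of fitted2 in the frame of bay2 between -0.009 and 0.009 m and z of fitted2 in the frame of bay2 below 0.005 m and x of fitted3 in the frame of bay3 between -0.045 and 0.006 m and y of fitted3 in the frame of bay3 between -0.009 and 0.009 m and z of fitted3 in the frame of bay3 below 0.005 m and x of fitted4 in the frame of bay4 between -0.045 and 0.006 m and y of fitted4 in the frame of bay4 between -0.009 and 0.009 m and z of fitted4 in the frame of bay4 below 0.005 m), for 0.2 s.
4. the jaw is wound shut (value of joint drum below 0.08 rad), for 0.2 s.
At the end, for the whole second after the job is handed in: jaw shut (drum under 0.08 rad), pawl down in the teeth (under 0.1 rad), a house standing upright (within 0.12 rad) in each of the five bays within 8 mm along and 9 mm across of its home point, the houses that were there at first still in their own bays, all at rest (value of joint drum below 0.08 rad and value of joint pawl below 0.1 rad and ((x of fitted0 in the frame of bay0 between -0.008 and 0.006 m and y of fitted0 in the frame of bay0 between -0.009 and 0.009 m and z of fitted0 in the frame of bay0 below 0.005 m and angle between fitted0's own z axis and vertical below 0.12 rad) or (x of spare0 in the frame of bay0 between -0.008 and 0.006 m and y of spare0 in the frame of bay0 between -0.009 and 0.009 m and z of spare0 in the frame of bay0 below 0.005 m and angle between spare0's own z axis and vertical below 0.12 rad) or (x of spare1 in the frame of bay0 between -0.008 and 0.006 m and y of spare1 in the frame of bay0 between -0.009 and 0.009 m and z of spare1 in the frame of bay0 below 0.005 m and angle between spare1's own z axis and vertical below 0.12 rad) or (x of spare2 in the frame of bay0 between -0.008 and 0.006 m and y of spare2 in the frame of bay0 between -0.009 and 0.009 m and z of spare2 in the frame of bay0 below 0.005 m and angle between spare2's own z axis and vertical below 0.12 rad) or (x of spare3 in the frame of bay0 between -0.008 and 0.006 m and y of spare3 in the frame of bay0 between -0.009 and 0.009 m and z of spare3 in the frame of bay0 below 0.005 m and angle between spare3's own z axis and vertical below 0.12 rad) or (x of spare4 in the frame of bay0 between -0.008 and 0.006 m and y of spare4 in the frame of bay0 between -0.009 and 0.009 m and z of spare4 in the frame of bay0 below 0.005 m and angle between spare4's own z axis and vertical below 0.12 rad)) and ((x of fitted1 in the frame of bay1 between -0.008 and 0.006 m and y of fitted1 in the frame of bay1 between -0.009 and 0.009 m and z of fitted1 in the frame of bay1 below 0.005 m and angle between fitted1's own z axis and vertical below 0.12 rad) or (x of spare0 in the frame of bay1 between -0.008 and 0.006 m and y of spare0 in the frame of bay1 between -0.009 and 0.009 m and z of spare0 in the frame of bay1 below 0.005 m and angle between spare0's own z axis and vertical below 0.12 rad) or (x of spare1 in the frame of bay1 between -0.008 and 0.006 m and y of spare1 in the frame of bay1 between -0.009 and 0.009 m and z of spare1 in the frame of bay1 below 0.005 m and angle between spare1's own z axis and vertical below 0.12 rad) or (x of spare2 in the frame of bay1 between -0.008 and 0.006 m and y of spare2 in the frame of bay1 between -0.009 and 0.009 m and z of spare2 in the frame of bay1 below 0.005 m and angle between spare2's own z axis and vertical below 0.12 rad) or (x of spare3 in the frame of bay1 between -0.008 and 0.006 m and y of spare3 in the frame of bay1 between -0.009 and 0.009 m and z of spare3 in the frame of bay1 below 0.005 m and angle between spare3's own z axis and vertical below 0.12 rad) or (x of spare4 in the frame of bay1 between -0.008 and 0.006 m and y of spare4 in the frame of bay1 between -0.009 and 0.009 m and z of spare4 in the frame of bay1 below 0.005 m and angle between spare4's own z axis and vertical below 0.12 rad)) and ((x of fitted2 in the frame of bay2 between -0.008 and 0.006 m and y of fitted2 in the frame of bay2 between -0.009 and 0.009 m and z of fitted2 in the frame of bay2 below 0.005 m and angle between fitted2's own z axis and vertical below 0.12 rad) or (x of spare0 in the frame of bay2 between -0.008 and 0.006 m and y of spare0 in the frame of bay2 between -0.009 and 0.009 m and z of spare0 in the frame of bay2 below 0.005 m and angle between spare0's own z axis and vertical below 0.12 rad) or (x of spare1 in the frame of bay2 between -0.008 and 0.006 m and y of spare1 in the frame of bay2 between -0.009 and 0.009 m and z of spare1 in the frame of bay2 below 0.005 m and angle between spare1's own z axis and vertical below 0.12 rad) or (x of spare2 in the frame of bay2 between -0.008 and 0.006 m and y of spare2 in the frame of bay2 between -0.009 and 0.009 m and z of spare2 in the frame of bay2 below 0.005 m and angle between spare2's own z axis and vertical below 0.12 rad) or (x of spare3 in the frame of bay2 between -0.008 and 0.006 m and y of spare3 in the frame of bay2 between -0.009 and 0.009 m and z of spare3 in the frame of bay2 below 0.005 m and angle between spare3's own z axis and vertical below 0.12 rad) or (x of spare4 in the frame of bay2 between -0.008 and 0.006 m and y of spare4 in the frame of bay2 between -0.009 and 0.009 m and z of spare4 in the frame of bay2 below 0.005 m and angle between spare4's own z axis and vertical below 0.12 rad)) and ((x of fitted3 in the frame of bay3 between -0.008 and 0.006 m and y of fitted3 in the frame of bay3 between -0.009 and 0.009 m and z of fitted3 in the frame of bay3 below 0.005 m and angle between fitted3's own z axis and vertical below 0.12 rad) or (x of spare0 in the frame of bay3 between -0.008 and 0.006 m and y of spare0 in the frame of bay3 between -0.009 and 0.009 m and z of spare0 in the frame of bay3 below 0.005 m and angle between spare0's own z axis and vertical below 0.12 rad) or (x of spare1 in the frame of bay3 between -0.008 and 0.006 m and y of spare1 in the frame of bay3 between -0.009 and 0.009 m and z of spare1 in the frame of bay3 below 0.005 m and angle between spare1's own z axis and vertical below 0.12 rad) or (x of spare2 in the frame of bay3 between -0.008 and 0.006 m and y of spare2 in the frame of bay3 between -0.009 and 0.009 m and z of spare2 in the frame of bay3 below 0.005 m and angle between spare2's own z axis and vertical below 0.12 rad) or (x of spare3 in the frame of bay3 between -0.008 and 0.006 m and y of spare3 in the frame of bay3 between -0.009 and 0.009 m and z of spare3 in the frame of bay3 below 0.005 m and angle between spare3's own z axis and vertical below 0.12 rad) or (x of spare4 in the frame of bay3 between -0.008 and 0.006 m and y of spare4 in the frame of bay3 between -0.009 and 0.009 m and z of spare4 in the frame of bay3 below 0.005 m and angle between spare4's own z axis and vertical below 0.12 rad)) and ((x of fitted4 in the frame of bay4 between -0.008 and 0.006 m and y of fitted4 in the frame of bay4 between -0.009 and 0.009 m and z of fitted4 in the frame of bay4 below 0.005 m and angle between fitted4's own z axis and vertical below 0.12 rad) or (x of spare0 in the frame of bay4 between -0.008 and 0.006 m and y of spare0 in the frame of bay4 between -0.009 and 0.009 m and z of spare0 in the frame of bay4 below 0.005 m and angle between spare0's own z axis and vertical below 0.12 rad) or (x of spare1 in the frame of bay4 between -0.008 and 0.006 m and y of spare1 in the frame of bay4 between -0.009 and 0.009 m and z of spare1 in the frame of bay4 below 0.005 m and angle between spare1's own z axis and vertical below 0.12 rad) or (x of spare2 in the frame of bay4 between -0.008 and 0.006 m and y of spare2 in the frame of bay4 between -0.009 and 0.009 m and z of spare2 in the frame of bay4 below 0.005 m and angle between spare2's own z axis and vertical below 0.12 rad) or (x of spare3 in the frame of bay4 between -0.008 and 0.006 m and y of spare3 in the frame of bay4 between -0.009 and 0.009 m and z of spare3 in the frame of bay4 below 0.005 m and angle between spare3's own z axis and vertical below 0.12 rad) or (x of spare4 in the frame of bay4 between -0.008 and 0.006 m and y of spare4 in the frame of bay4 between -0.009 and 0.009 m and z of spare4 in the frame of bay4 below 0.005 m and angle between spare4's own z axis and vertical below 0.12 rad)) and x of fitted0 in the frame of bay0 between -0.008 and 0.006 m and y of fitted0 in the frame of bay0 between -0.009 and 0.009 m and z of fitted0 in the frame of bay0 below 0.005 m and angle between each of fitted0, fitted1, fitted2, fitted3, fitted4's own z axis and vertical below 0.12 rad and x of fitted1 in the frame of bay1 between -0.008 and 0.006 m and y of fitted1 in the frame of bay1 between -0.009 and 0.009 m and z of fitted1 in the frame of bay1 below 0.005 m and x of fitted2 in the frame of bay2 between -0.008 and 0.006 m and y of fitted2 in the frame of bay2 between -0.009 and 0.009 m and z of fitted2 in the frame of bay2 below 0.005 m and x of fitted3 in the frame of bay3 between -0.008 and 0.006 m and y of fitted3 in the frame of bay3 between -0.009 and 0.009 m and z of fitted3 in the frame of bay3 below 0.005 m and x of fitted4 in the frame of bay4 between -0.008 and 0.006 m and y of fitted4 in the frame of bay4 between -0.009 and 0.009 m and z of fitted4 in the frame of bay4 below 0.005 m and linear speed of each of fitted0, fitted1, fitted2, fitted3, fitted4, spare0, spare1, spare2, spare3, spare4 below 0.02 m/s); the robot touches nothing.
It fails at once if the drum spun back faster than 2 rad/s instead of being eased (velocity of joint drum above 2 rad/s).
It fails at once if a bystander (glue) was shifted by more than 30 mm or knocked over (distance of glue from where it was at the start of the episode above 0.03 m or angle between glue's own z axis and vertical above 0.5 rad).
It fails at once if a bystander (pencil_mug) was shifted by more than 30 mm or knocked over (distance of pencil_mug from where it was at the start of the episode above 0.03 m or angle between pencil_mug's own z axis and vertical above 0.5 rad).
Of fitted0, fitted1, fitted2, fitted3, fitted4 only 1 to 2 are there at a start; the rules pass over those that are not, and their reading is None.
At some moment in a run one of spare0, spare1, spare2, spare3, spare4 may be knocked a few centimetres aside while the robot is not near it.
Once in a run the grip may slacken for a moment while it holds something.
It also fails if it takes over 200 s, if anything falls off the work surface, if the arm or the gripper's body presses on something with over 40 N, if the wrist force passes 120 N, or if a joint passes its speed limit or range.

## Working session

There is one attempt and no reset: what is moved stays moved. The work goes in short steps, Python scripts to look and compute and a tool call to move; the robot and the scene stay as the last step left them, time stands still between calls to the robot, and variables do not carry over. Pictures are saved under pics/ and viewed, and the job is handed in when it is done.

Besides the shell and the picture viewer there is one more tool, called as name(argument=value, ...), one argument or row to a line, values as JSON. move_arm: Moves the arm, as the interface text tells. Its arguments: {"type":"object","properties":{"rows":{"type":"array"},"newtons":{"type":"number"}},"required":["rows"]}

```bash
mkdir -p pics; cat > h.py <<'E'
import numpy as np, cv2
from workcell import get_obs, grab_frame, close_job, grip_point_offset
def save(name,fn):
    f=grab_frame(name); cv2.imwrite(f'pics/{fn}.png',f['frame']); 
    np.savez(f'pics/{fn}.npz',**{k:np.array(v) for k,v in f.items()}); return f
def load(fn): return dict(np.load(f'pics/{fn}.npz'))
def px2w(f,u,v,z=None):
    K=np.array([[f['fx'],0,f['cx']],[0,f['fy'],f['cy']],[0,0,1]],float)
    n=cv2.undistortPoints(np.array([[[u,v]]],float),K,np.array(f['dist'],float))[0,0]
    V=np.array(f['view']);R=V[:3,:3];t=V[:3,3]
    o=-R.T@t; d=R.T@np.array([n[0],n[1],1])
    if z is not None: s=(z-o[2])/d[2]
    else: s=float(f['depth'][int(round(v)),int(round(u))])
    return o+s*d
def w2px(f,p):
    K=np.array([[f['fx'],0,f['cx']],[0,f['fy'],f['cy']],[0,0,1]],float)
    V=np.array(f['view'])
    r,_=cv2.projectPoints(np.array([p],float),cv2.Rodrigues(V[:3,:3])[0],V[:3,3],K,np.array(f['dist'],float)); return r[0,0]
def crop(fn,u0,v0,u1,v1,s,out):
    im=cv2.imread(f'pics/{fn}.png')[v0:v1,u0:u1]
    im=cv2.resize(im,None,fx=s,fy=s,interpolation=cv2.INTER_CUBIC); cv2.imwrite(f'pics/{out}.png',im)
E
python3 - <<'E'
from h import *
for n in('scene','top'):
    f=save(n,n+'0'); V=f['view']; print(n,f['fx'],-V[:3,:3].T@V[:3,3],V[2,:3])
o=get_obs(); print({k:np.round(v,3) for k,v in o.items()},grip_point_offset)
E
```

```text
scene 378.0211680251746 [ 1.33174399 -0.70942668  0.77024563] [-0.6540661   0.51467615 -0.55435187]
top 421.3320488978544 [ 0.36335688 -0.06765617  1.23436723] [ 0.1259711   0.01024489 -0.99198101]
{'clock': np.float64(0.1), 'joint_positions': array([ 6.9244e+01,  1.7619e+01,  8.6375e+01,  2.0000e-03,  7.6111e+01,
       -4.2120e+00]), 'dq': array([ 0.028, -0.078, -0.164, -0.083, -0.032,  0.083]), 'effort': array([-0.0000e+00, -4.5853e+01, -2.5261e+01, -0.0000e+00,  6.0000e-03,
        0.0000e+00]), 'tcp_pos': array([0.164, 0.551, 0.23 ]), 'orientation': array([[-0.959,  0.285, -0.001],
       [ 0.285,  0.959, -0.002],
       [ 0.   , -0.002, -1.   ]]), 'contact_force': array([-0.459,  0.13 ,  0.607]), 'wrist_torque': array([-0.002,  0.016, -0.008]), 'grip_width': np.float64(1.003)} 0.0187
```

View pics/scene0.png

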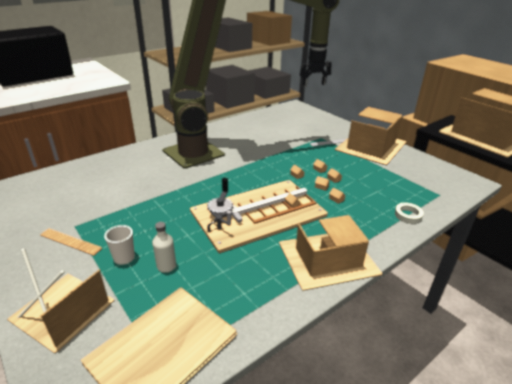

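View pics/top0.png

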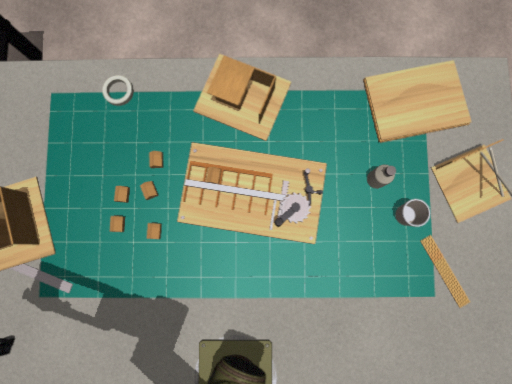

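```bash
python3 - <<'E'
from h import *
crop('top0',170,135,340,250,4.7,'c1'); crop('top0',95,140,195,245,5.5,'c2'); crop('scene0',185,170,335,250,5,'c3')
E
```

```text
(no output)
```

View pics/c1.png

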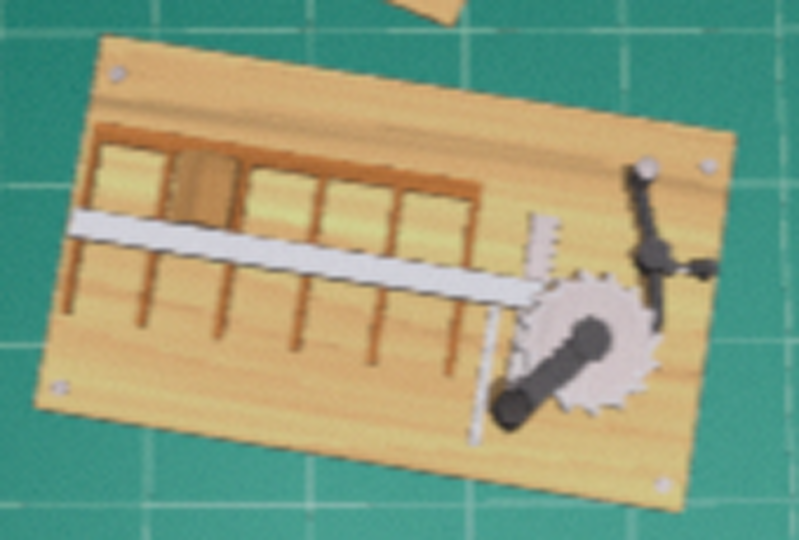

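View pics/c2.png

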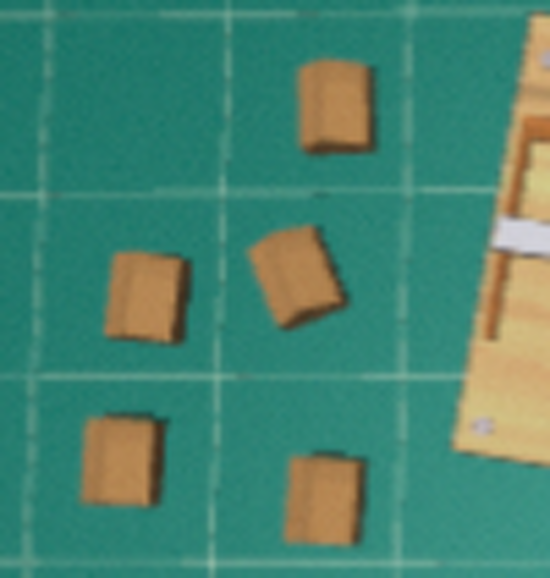

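View pics/c3.png

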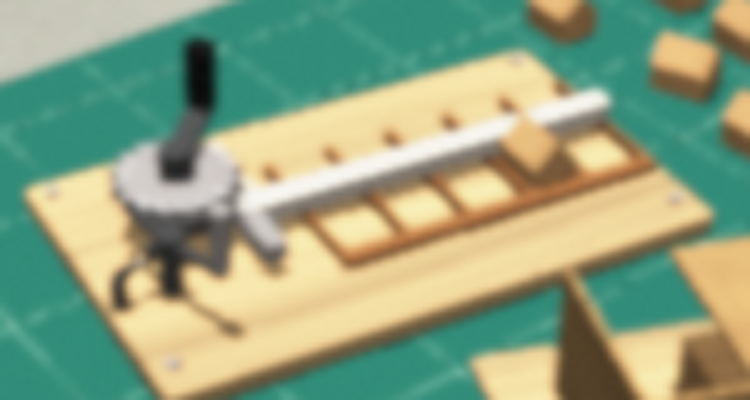

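```bash
python3 - <<'E'
from h import *
f=load('top0')
def P(a,b): return 170+a/4.7,135+b/4.7
C=[px2w(f,*P(a,b),z=0.018) for a,b in [(103,35),(735,132),(683,511),(35,408)]]
for c in C: print(np.round(c,4))
C=np.array(C)
print([np.linalg.norm(C[i]-C[(i+1)%4]) for i in range(4)])
# model corners TL:(+.12,+.17) TR:(.12,-.235) BR:(-.12,-.235) BL
M=np.array([[.12,.17],[.12,-.235],[-.12,-.235],[-.12,.17]])
A=C[:,:2]; mm=M.mean(0);am=A.mean(0)
H=(M-mm).T@(A-am);U,S,Vt=np.linalg.svd(H);R=(U@Vt).T; t=am-R@mm
print('yaw',np.degrees(np.arctan2(R[1,0],R[0,0])),'t',t,'res',(A-(M@R.T+t))*1e3)
# heights
for n,a,b in [('knob',512,408),('hub',590,338),('post?',707,268),('screw?',647,168),('pivot',655,255),('bar',645,210),('link',682,262),('tip',655,315),('plate',600,480),('floor',285,200),('jaw',300,258),('wheel',630,370),('house',205,185)]:
    u,v=P(a,b); w=px2w(f,u,v); q=R.T@(w[:2]-t); print(n,np.round(w,4),'clamp',np.round(q*1e3,1))
D=f['depth']
u0,u1,v0,v1=294,328,165,212
for v in range(v0,v1,2): print(v,' '.join('%3d'%(1e3*px2w(f,u,v)[2]) for u in range(u0,u1)))
E
```

```text
[0.6714 0.1283 0.018 ]
[ 0.6066 -0.2681  0.018 ]
[ 0.3717 -0.2304  0.018 ]
[0.4363 0.1668 0.018 ]
[np.float64(0.401619602762951), np.float64(0.23793992567120914), np.float64(0.40245487125790075), np.float64(0.2381655223265018)]
yaw -9.245124367112775 t [ 0.52672771 -0.01874919] res [[-1.12599014 -1.4599289 ]
 [-0.77442684  1.90777996]
 [ 1.17045997  1.02953661]
 [ 0.72995701 -1.47738767]]
knob [ 0.429  -0.1218  0.1205] clamp [ -79.9 -117.4]
hub [ 0.4721 -0.1698  0.0804] clamp [ -29.7 -157.9]
post? [ 0.5174 -0.2443  0.0461] clamp [  27.1 -224.1]
screw? [ 0.5689 -0.2026  0.1018] clamp [  71.2 -174.7]
pivot [ 0.523  -0.2107  0.0648] clamp [  27.1 -190.1]
bar [ 0.5513 -0.2061  0.0577] clamp [  54.3 -181. ]
link [ 0.5252 -0.2334  0.0155] clamp [  33.  -212.1]
tip [ 0.4877 -0.2108  0.0583] clamp [  -7.6 -195.8]
plate [ 0.3908 -0.1799  0.0193] clamp [-108.3 -180.9]
floor [0.5654 0.0131 0.0165] clamp [33.1 37.7]
jaw [0.5251 0.002  0.0441] clamp [-4.9 20.3]
wheel [ 0.4547 -0.1949  0.0617] clamp [ -42.8 -185.4]
house [0.5693 0.0595 0.0507] clamp [29.4 84. ]
165  19  15  15  20  14  21  18  19 
[... 2627 characters left out ...]

203  79  77  81  84  56  59  60  61  63  60  62  63  58  62  55  60  54  14  18  15  15  19  18  17  13  14  16  -1  -1   0  -2  -3  -2   0
205  82  84  78  79  82  79  59  61  62  56  60  60  61  63  59  64  16  21  16  14  15  15  17  16  15  13  -2  -2   0  -4   0   2  -1   1
207  81  80  80  76  81  83  63  62  53  59  58  63  61  62  62  61   9  21  18  18  18  17  22  19  19  17  -4   2   1  -1  -2   0   1  -1
209  80  81  78  77  83  56  59  65  61  63  60  63  59  61  63  16  14  13  18  10  19  16  17  17  19  16   0   0  -1  -4  -4   0   0   3
211  81  77  79  60  62  60  58  63  64  59  63  63  62  58  15  13  19  21  15  16  19  22  16  16  16  14  -2  -3  -3   3   1   2   1   1
```

```bash
cat >> h.py <<'E'
def blob(f,u0,v0,u1,v1,zlo,zhi,z=None):
    us,vs=[],[]; zs=[]
    for v in range(v0,v1):
        for u in range(u0,u1):
            d=f['depth'][v,u]
            if d<=0: continue
            w=px2w(f,u,v)
            if zlo<w[2]<zhi: us.append(u);vs.append(v);zs.append(w[2])
    z=np.median(zs) if z is None else z
    return px2w(f,np.mean(us),np.mean(vs),z),len(us),np.median(zs)
def go(x,y,z,yaw=None):
    o=get_obs();R=np.array(o['orientation']);p=np.array(o['tcp_pos'])
    cy=np.degrees(np.arctan2(R[1,0],R[0,0])); 
    a=np.radians(cy if yaw is None else yaw)
    d=np.array([x,y,z])-p
    c,s=np.cos(a),np.sin(a)
    tx=np.array([c,s,0]);ty=np.array([s,-c,0])
    dy=0 if yaw is None else (yaw-cy+180)%360-180
    print('tcp',np.round(p,4),'yaw %.1f'%cy,'turn(rad) %.3f'%(-np.radians(dy)),'then shift mm x %.1f y %.1f z %.1f'%(d@tx*1e3,d@ty*1e3,-d[2]*1e3),'F',np.round(o['contact_force'],1),'g %.3f'%o['grip_width'],'t',round(float(o['clock']),1), 'j6 %.0f'%o['joint_positions'][5])
E
python3 - <<'E'
from h import *
f=load('top0')
for n,b in dict(post=(300,163,315,176,.096,.112),knob=(270,212,288,230,.112,.13),hub=(286,200,304,216,.074,.09),wheel=(275,188,315,226,.053,.068),jaw=(185,175,290,200,.038,.05)).items():
    w,k,z=blob(f,*b); print(n,np.round(w,4),k,z)
s=load('scene0')
for n,p in dict(post=(.5689,-.2026,.102),knob=(.429,-.122,.121)).items(): print(n,w2px(s,p))
go(.5,-.24,.2,90)
E
```

```text
post [ 0.5701 -0.2004  0.1022] 21 0.10218317985803016
knob [ 0.4299 -0.1199  0.1218] 54 0.12177331937251767
hub [ 0.4674 -0.1632  0.0792] 96 0.07923727065979258
wheel [ 0.4785 -0.1753  0.061 ] 579 0.06095661917442019
jaw [ 0.5297 -0.0055  0.0427] 755 0.042691767571200634
post [228.17475813 211.66255523]
knob [224.19884857 178.45149873]
tcp [0.1635 0.5506 0.2305] yaw 163.5 turn(rad) 1.282 then shift mm x -790.6 y 336.5 z 30.5 F [-0.5  0.1  0.6] g 1.003 t 0.1 j6 -4
```

move_arm(
  rows=[
    [0, 0, 0, 0, 0.128],
    [0, 0, 0, 0, 0.128],
    [0, 0, 0, 0, 0.128],
    [0, 0, 0, 0, 0.128],
    [0, 0, 0, 0, 0.128],
    [0, 0, 0, 0, 0.128],
    [0, 0, 0, 0, 0.128],
    [0, 0, 0, 0, 0.128],
    [0, 0, 0, 0, 0.128],
    [0, 0, 0, 0, 0.128],
    [0, -20, 40, 0, 0],
    [0, -20, 40, 0, 0],
    [0, -20, 40, 0, 0],
    [0, -20, 40, 0, 0],
    [0, -20, 40, 0, 0],
    [0, -20, 40, 0, 0],
    [0, -20, 40, 0, 0],
    [0, -20, 40, 0, 0],
  ],
)

```text
clock: 1.9
tcp_pos: [0.477, 0.3672, 0.2207]
orientation: [[0.041, 0.999, -0.012], [0.999, -0.041, -0.016], [-0.017, -0.011, -1.0]]
contact_force: [-0.4, 0.7, -0.0]
grip_width: 0.001
```

```bash
python3 -c "
from h import *
go(.568,-.235,.16,90)"
```

```text
tcp [0.477  0.3672 0.2207] yaw 87.6 turn(rad) -0.041 then shift mm x -602.2 y 91.0 z 60.7 F [-0.4  0.7 -0. ] g 0.001 t 1.9 j6 36
```

move_arm(
  rows=[
    [0, 0, 0, 0, -0.04],
    [0, -35, 5, 0, 0],
    [0, -35, 5, 0, 0],
    [0, -35, 5, 0, 0],
    [0, -35, 5, 0, 0],
    [0, -35, 5, 0, 0],
    [0, -35, 5, 0, 0],
    [0, -35, 5, 0, 0],
    [0, -35, 5, 0, 0],
    [0, -35, 5, 0, 0],
    [0, -35, 5, 0, 0],
    [0, -35, 5, 0, 0],
    [0, -35, 5, 0, 0],
    [0, -35, 5, 0, 0],
    [0, -35, 5, 0, 0],
    [0, -35, 5, 0, 0],
    [0, -35, 5, 0, 0],
    [0, 0, 0, 0, 0],
  ],
)

```text
clock: 3.7
tcp_pos: [0.5587, -0.2201, 0.2199]
orientation: [[0.006, 1.0, -0.023], [1.0, -0.007, -0.018], [-0.018, -0.023, -1.0]]
contact_force: [0.7, 1.1, 0.6]
grip_width: 0.001
```

```bash
python3 -c "
from h import *
go(.568,-.235,.16,90); print(get_obs()['orientation'])"
```

```text
tcp [ 0.5587 -0.2201  0.2199] yaw 89.6 turn(rad) -0.006 then shift mm x -14.9 y 9.3 z 59.9 F [0.7 1.1 0.6] g 0.001 t 3.7 j6 -24
[[ 0.0061349   0.99971345 -0.02313844]
 [ 0.99981489 -0.0065542  -0.01808956]
 [-0.01823603 -0.02302318 -0.9995686 ]]
```

```bash
cat >> h.py <<'E'
def go(x,y,z,yaw=None):
    o=get_obs();R=np.array(o['orientation']);p=np.array(o['tcp_pos'])
    cy=np.degrees(np.arctan2(R[1,0],R[0,0])); dy=0 if yaw is None else (yaw-cy+180)%360-180
    a=-np.radians(dy); c,s=np.cos(a),np.sin(a)
    R2=R@np.array([[c,-s,0],[s,c,0],[0,0,1]])
    d=R2.T@(np.array([x,y,z])-p)*1e3
    print('tcp',np.round(p,4),'yaw %.1f'%cy,'| TURN %.3f'%a,'then SHIFT x %.1f y %.1f z %.1f'%tuple(d),'| tilt',np.round(R[:2,2],3),'F',np.round(o['contact_force'],1),'g %.3f'%o['grip_width'],'t',round(float(o['clock']),1), 'j6 %.0f'%o['joint_positions'][5])
E
python3 -c "
from h import *
go(.568,-.233,.082,90)"
```

```text
tcp [ 0.5587 -0.2201  0.2199] yaw 89.6 | TURN -0.006 then SHIFT x -10.4 y 12.5 z 137.9 | tilt [-0.023 -0.018] F [0.7 1.1 0.6] g 0.001 t 3.7 j6 -24
```

move_arm(
  rows=[
    [0, -10, 6, 0, 0],
    [0, -10, 6, 0, 0],
    [0, 0, 0, 20, 0],
    [0, 1, 0, 20, 0],
    [0, 1, 0, 20, 0],
    [0, 1, 0, 20, 0],
    [0, 1, 0, 20, 0],
    [0, 1, 0, 20, 0],
    [0, 2, 0, 16, 0],
    [0, 0, 0, 0, 0],
  ],
)

```text
clock: 4.7
tcp_pos: [0.5729, -0.2328, 0.0786]
orientation: [[-0.002, 1.0, -0.021], [1.0, 0.001, -0.017], [-0.017, -0.021, -1.0]]
contact_force: [-0.3, 0.5, -0.3]
grip_width: 0.001
```

```bash
python3 -c "
from h import *
go(.568,-.233,.082,90);save('top','top1');crop('top1',270,140,340,220,8,'c4')"
```

```text
tcp [ 0.5729 -0.2328  0.0786] yaw 90.1 | TURN 0.002 then SHIFT x -0.2 y -5.0 z -3.2 | tilt [-0.021 -0.017] F [-0.3  0.5 -0.3] g 0.001 t 4.7 j6 -24
```

View pics/c4.png

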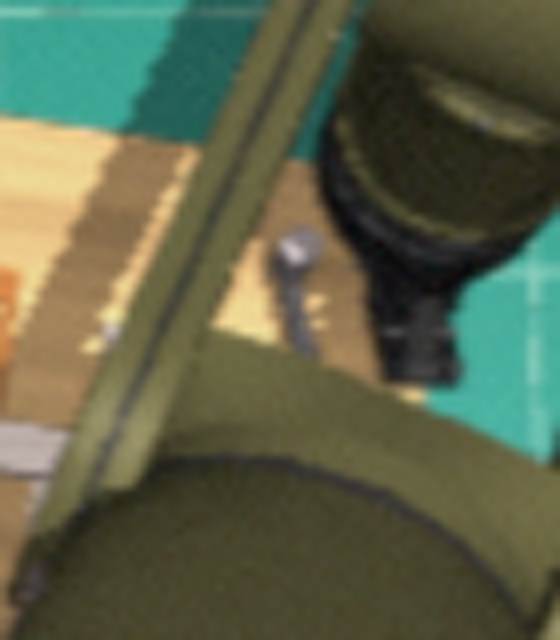

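move_arm(
  rows=[
    [0, 5, -0.5, 0, 0],
    [0, 5, -0.5, 0, 0],
    [0, 5, -0.5, 0, 0],
    [0, 5, -1, 0, 0],
    [0, 5, -1, 0, 0],
    [0, 5, -1, 0, 0],
    [0, 5, -2, 0, 0],
    [0, 5, -2, 0, 0],
    [0, 4, -2, 0, 0],
    [0, 0, 0, 0, 0],
  ],
)

```text
clock: 5.75
tcp_pos: [0.5652, -0.1858, 0.0838]
orientation: [[-0.003, 1.0, -0.012], [1.0, 0.003, -0.021], [-0.021, -0.012, -1.0]]
contact_force: [0.2, 0.6, 0.6]
grip_width: -0.0
```

```bash
python3 -c "
from h import *
go(.568,-.233,.082,90);save('top','top2');save('scene','scene2');crop('top2',270,140,340,220,8,'c5');crop('scene2',190,170,270,230,7,'c6')"
```

```text
tcp [ 0.5652 -0.1858  0.0838] yaw 90.2 | TURN 0.003 then SHIFT x -47.1 y 2.8 z 2.8 | tilt [-0.012 -0.021] F [0.2 0.6 0.6] g -0.000 t 5.8 j6 -21
```

View pics/c5.png

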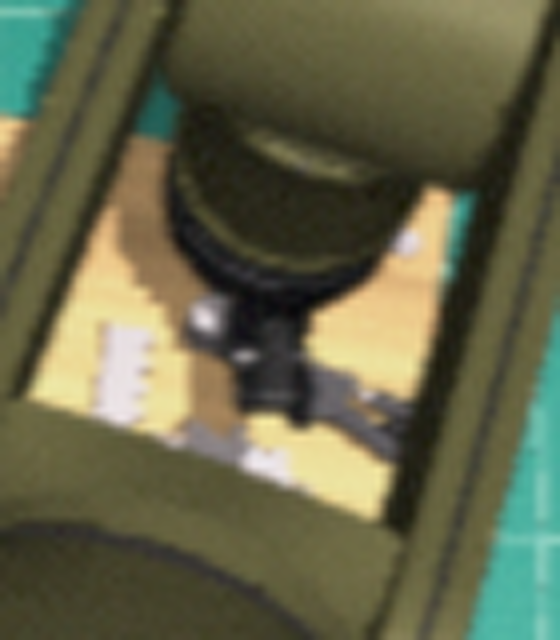

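View pics/c6.png

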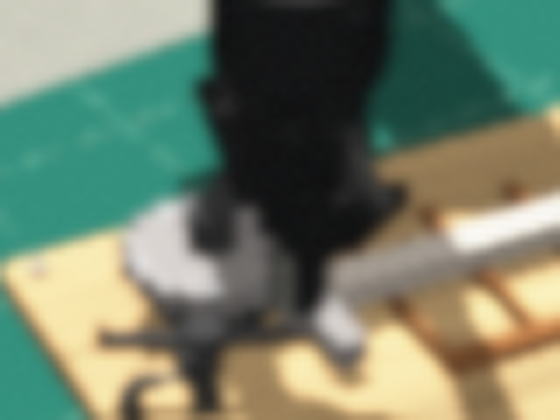

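move_arm(
  rows=[
    [0, -3, 0, 0, 0],
    [0, 0, 0, -20, 0],
    [0, 0, 0, -25, 0],
    [0, 0, 0, -25, 0.135],
    [0, 0, 0, -15, 0.135],
    [0, 0, 0, 0, 0.135],
    [0, 0, 0, 0, 0.135],
    [0, 0, 0, 0, 0.135],
    [0, 0, 0, 0, 0.135],
    [0, 0, 0, 0, 0.135],
    [0, 0, 0, 0, 0.135],
    [0, 0, 0, 0, 0.135],
    [0, 0, 0, 0, 0.135],
    [0, 0, 0, 0, 0.135],
    [0, 0, 0, 0, 0.135],
    [0, 0, 0, 0, 0.135],
    [0, 0, 0, 0, 0.135],
    [0, 0, 0, 0, 0.135],
    [0, 0, 0, 0, 0.135],
    [0, 0, 0, 0, 0.135],
  ],
)

```text
clock: 7.85
tcp_pos: [0.5693, -0.1987, 0.1721]
orientation: [[0.679, -0.734, -0.009], [-0.734, -0.679, -0.025], [0.013, 0.024, -1.0]]
contact_force: [-0.2, -0.0, 0.0]
grip_width: 0.001
```

```bash
python3 -c "
from h import *
go(.4297,-.120,.17,-50)"
```

```text
tcp [ 0.5693 -0.1987  0.1721] yaw -47.2 | TURN 0.048 then SHIFT x -150.0 y 56.3 z 1.4 | tilt [-0.009 -0.025] F [-0.2 -0.   0. ] g 0.001 t 7.8 j6 116
```

move_arm(
  rows=[
    [50, 0, 0, 0, 0.048],
    [50, -25, 9.4, 0, 0],
    [50, -25, 9.4, 0, 0],
    [50, -25, 9.4, 0, 0],
    [50, -25, 9.4, 0, 0],
    [50, -25, 9.4, 0, 0],
    [50, -20, 9.4, 0, 0],
    [50, 0, 0, 0, 0],
    [50, 0, 0, 0, 0],
  ],
)

```text
clock: 8.75
tcp_pos: [0.431, -0.1256, 0.1705]
orientation: [[0.635, -0.773, -0.006], [-0.772, -0.635, -0.028], [0.018, 0.022, -1.0]]
contact_force: [0.1, 0.1, 0.5]
grip_width: 0.58
```

```bash
python3 -c "
from h import *
go(.4297,-.120,.086,-50);save('top','top3');crop('top3',250,160,340,240,8,'c7')"
```

```text
tcp [ 0.431  -0.1256  0.1705] yaw -50.6 | TURN -0.010 then SHIFT x -6.7 y -4.5 z 84.3 | tilt [-0.006 -0.028] F [0.1 0.1 0.5] g 0.580 t 8.8 j6 121
```

View pics/c7.png

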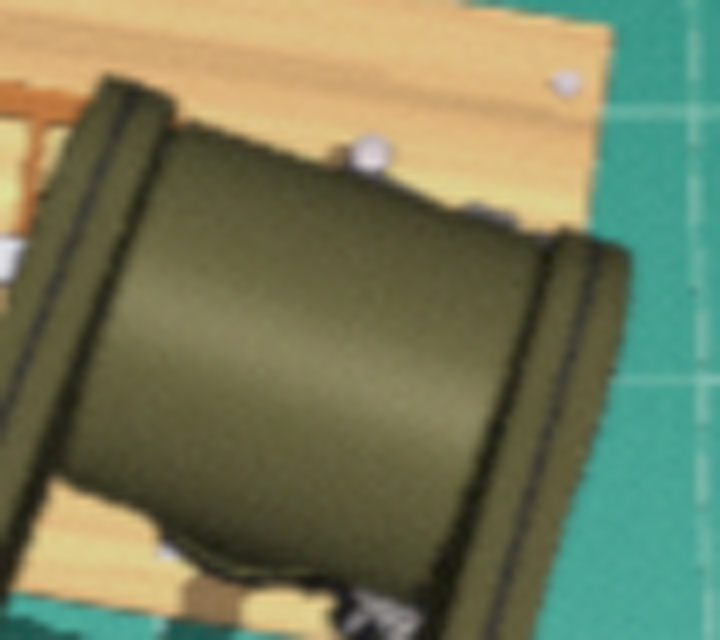

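move_arm(
  rows=[
    [50, -4, -2.5, 0, 0],
    [50, -2.5, -2, 10, 0],
    [50, 0, 0, 20, 0],
    [50, 0, 0, 20, 0],
    [50, 0, 0, 18, 0],
    [50, 0, 0, 14, 0],
    [50, 0, 0, 0, 0],
  ],
)

```text
clock: 9.5
tcp_pos: [0.4374, -0.1218, 0.0832]
orientation: [[0.634, -0.773, -0.0], [-0.773, -0.634, -0.03], [0.023, 0.019, -1.0]]
contact_force: [-1.3, 0.5, 0.7]
grip_width: 0.584
```

```bash
python3 -c "
from h import *
go(.4297,-.120,.084,-50);save('scene','scene3');crop('scene3',180,150,280,225,7,'c8')"
```

```text
tcp [ 0.4374 -0.1218  0.0832] yaw -50.6 | TURN -0.011 then SHIFT x -6.3 y 4.8 z -0.8 | tilt [-0.   -0.03] F [-1.3  0.5  0.7] g 0.584 t 9.5 j6 122
```

View pics/c8.png

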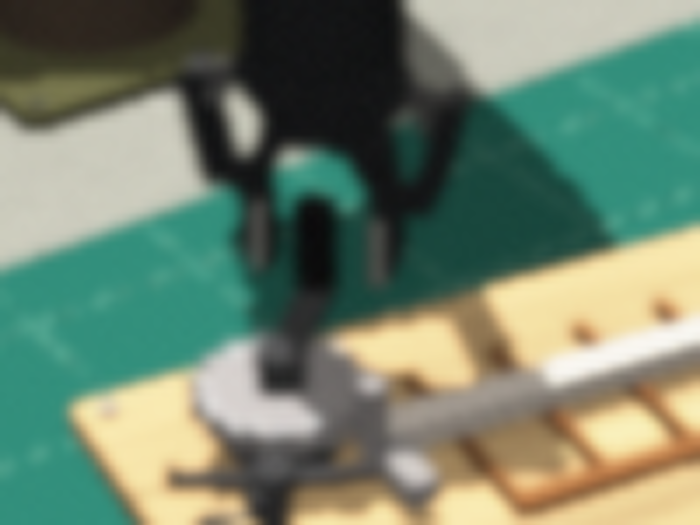

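move_arm(
  rows=[
    [50, -6, 4.5, 0, 0],
    [50, 0, 0, 0, 0],
    [18, 0, 0, 0, 0],
    [18, 0, 0, 0, 0],
    [18, 0, 0, 0, 0],
    [18, 0, 0, 0, 0],
    [18, 0, 0, 0, 0],
  ],
  newtons=30,
)

```text
clock: 10.25
tcp_pos: [0.431, -0.1209, 0.0855]
orientation: [[0.634, -0.773, 0.004], [-0.773, -0.634, -0.032], [0.027, 0.017, -0.999]]
contact_force: [-1.0, -1.1, -3.2]
grip_width: 0.246
```

```bash
python3 -c "
from h import *
go(.4297,-.120,.084,-50);save('top','top4');save('scene','scene4');crop('scene4',180,150,280,225,7,'c9')"
```

```text
tcp [ 0.431  -0.1209  0.0855] yaw -50.6 | TURN -0.011 then SHIFT x -1.6 y 0.4 z 1.4 | tilt [ 0.004 -0.032] F [-1.  -1.1 -3.2] g 0.246 t 10.2 j6 122
```

View pics/c9.png

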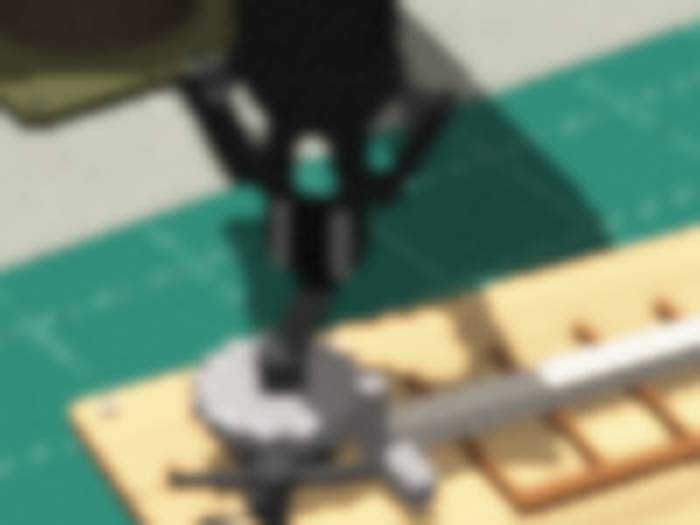

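move_arm(
  rows=[
    [18, 0.1, 4, 0, -0.06],
    [18, 0.1, 4, 0, -0.06],
    [18, 0.1, 4, 0, -0.06],
    [18, 0.1, 4, 0, -0.06],
    [18, 0.1, 4, 0, -0.06],
    [18, 0.1, 4, 0, -0.06],
    [18, 0.1, 4, 0, -0.06],
    [18, 0.1, 4, 0, -0.06],
  ],
)

```text
clock: 11.15
tcp_pos: [0.413, -0.1458, 0.0855]
orientation: [[0.922, -0.386, 0.007], [-0.386, -0.922, -0.028], [0.017, 0.023, -1.0]]
contact_force: [-1.3, -2.3, -3.6]
grip_width: 0.249
```

```bash
cat >> h.py <<'E'
def drum():
    o=get_obs();p=np.array(o['tcp_pos'])+0.019*-np.array(o['orientation'])[:,2]
    d=p[:2]-np.array([.472,-.170]); print('r %.1f ang %.1f'%(np.hypot(*d)*1e3,np.degrees(np.arctan2(d[1],d[0]))%360))
E
python3 -c "
from h import *
go(.4297,-.120,.084);drum()"
```

```text
tcp [ 0.413  -0.1458  0.0855] yaw -22.7 | TURN -0.000 then SHIFT x 5.4 y -30.3 z 0.9 | tilt [ 0.007 -0.028] F [-1.3 -2.3 -3.6] g 0.249 t 11.2 j6 90
r 64.1 ang 157.3
```

move_arm(
  rows=[
    [18, 0.1, 4, 0, -0.06],
    [18, 0.1, 4, 0, -0.06],
    [18, 0.1, 4, 0, -0.06],
    [18, 0.1, 4, 0, -0.06],
    [18, 0.1, 4, 0, -0.06],
    [18, 0.1, 4, 0, -0.06],
    [18, 0.1, 4, 0, -0.06],
    [18, 0.1, 4, 0, -0.06],
    [18, 0.1, 4, 0, -0.06],
    [18, 0.1, 4, 0, -0.06],
    [18, 0.1, 4, 0, -0.06],
    [18, 0.1, 4, 0, -0.06],
    [18, 0.1, 4, 0, -0.06],
    [18, 0.1, 4, 0, -0.06],
    [18, 0.1, 4, 0, -0.06],
    [18, 0.1, 4, 0, -0.06],
  ],
)

```text
clock: 12.75
tcp_pos: [0.4181, -0.2062, 0.0855]
orientation: [[0.839, 0.545, 0.007], [0.545, -0.839, -0.013], [-0.001, 0.015, -1.0]]
contact_force: [-1.5, -1.1, -1.6]
grip_width: 0.248
```

```bash

python3 -c "
from h import *
go(.4297,-.120,.084);drum()"
```

```text
tcp [ 0.4181 -0.2062  0.0855] yaw 33.0 | TURN -0.000 then SHIFT x 56.6 y -66.0 z 0.4 | tilt [ 0.007 -0.013] F [-1.5 -1.1 -1.6] g 0.248 t 12.8 j6 26
r 64.9 ang 213.6
```

move_arm(
  rows=[
    [18, 0.1, 3, 0, -0.05],
    [18, 0.1, 3, 0, -0.05],
    [18, 0.1, 3, 0, -0.04],
    [18, 0, 1.5, 0, -0.02],
    [18, 0, 0, 0, 0],
    [18, 0, 0, 0, 0],
  ],
)

```text
clock: 13.35
tcp_pos: [0.4242, -0.2143, 0.0854]
orientation: [[0.739, 0.673, 0.004], [0.673, -0.739, -0.01], [-0.004, 0.011, -1.0]]
contact_force: [-1.0, -2.1, -2.7]
grip_width: 0.246
```

```bash

python3 -c "
from h import *
go(.4297,-.120,.084);drum();save('top','top5');save('scene','scene5');crop('top5',170,135,340,250,4.7,'c10');crop('scene5',180,150,340,270,5,'c11')"
```

```text
tcp [ 0.4242 -0.2143  0.0854] yaw 42.3 | TURN -0.000 then SHIFT x 67.6 y -66.0 z 0.5 | tilt [ 0.004 -0.01 ] F [-1.  -2.1 -2.7] g 0.246 t 13.3 j6 16
r 65.1 ang 222.6
```

View pics/c10.png

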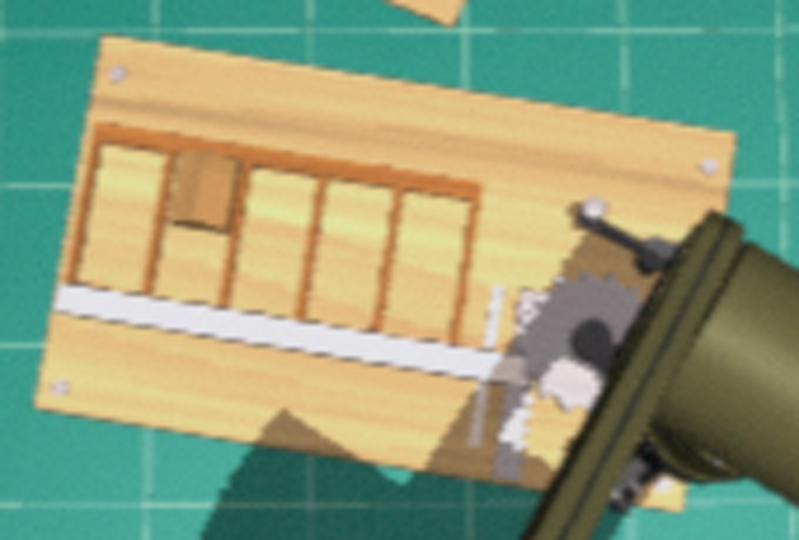

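View pics/c11.png

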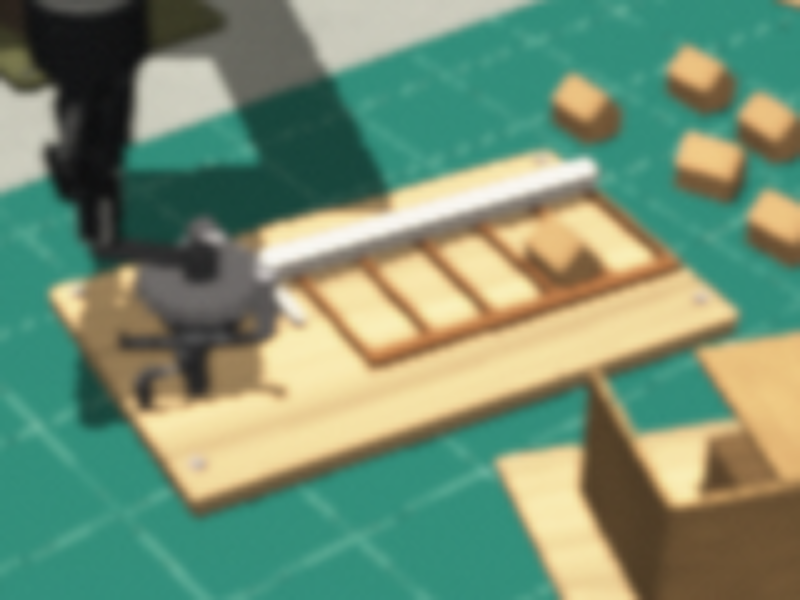

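move_arm(
  rows=[
    [50, 0, 0, 0, 0],
    [50, 0, 0, 0, 0],
    [50, 0, 0, 0, 0],
    [50, 0, 0, 0, 0],
    [50, 0, 0, -20, 0],
    [50, 0, 0, -25, 0],
    [50, 0, 0, -25, 0],
    [50, 0, 0, -25, 0],
    [50, 0, 0, -25, 0],
    [50, 0, 0, 0, 0],
  ],
)

```text
clock: 14.45
tcp_pos: [0.4244, -0.2126, 0.2104]
orientation: [[0.739, 0.674, 0.006], [0.674, -0.739, -0.011], [-0.003, 0.012, -1.0]]
contact_force: [0.6, 0.4, 0.8]
grip_width: 0.588
```

```bash
cat >> h.py <<'E'
CT=np.array([ 0.52672771,-0.01874919]);CY=np.radians(-9.245)
CR=np.array([[np.cos(CY),-np.sin(CY)],[np.sin(CY),np.cos(CY)]])
def w2c(w): return CR.T@(np.array(w)[:2]-CT)
def c2w(c): return CR@np.array(c)+CT
E
python3 -c "
from h import *
go(.4297,-.120,.084)
f=load('top5')
def P(a,b): return 170+a/4.7,135+b/4.7
for n,a,b,z in [('Lrib fence',96,143,.026),('Lrib jaw',72,285,.026),('Rrib fence',475,195,.026),('Rrib jaw',457,335,.026),('fence outL',97,124,.026),('fence outR',481,183,.026),('fence inL',130,146,.018),('fence inR',435,194,.018),('rib45f',165,155,.026),('rib34f',242,165,.026),('rib23',320,180,.026),('rib12',397,188,.026),('jaw mid',300,325,.044)]:
    w=px2w(f,*P(a,b),z); print(n,np.round(w[:2],4),np.round(w2c(w)*1e3,1))
# house ridge top
w,k,z=blob(f,205,165,222,186,.048,.075);print(w,k,z,w2c(w))
"
```

```text
tcp [ 0.4244 -0.2126  0.2104] yaw 42.4 | TURN -0.000 then SHIFT x 66.8 y -66.4 z 125.4 | tilt [ 0.006 -0.011] F [0.6 0.4 0.8] g 0.588 t 14.4 j6 16
Lrib fence [0.6005 0.1303] [ 48.9 159. ]
Lrib jaw [0.5116 0.1438] [-41.1 158. ]
Rrib fence [ 0.5663 -0.105 ] [ 52.9 -78.8]
Rrib jaw [ 0.4795 -0.0932] [-34.7 -81.1]
fence outL [0.6125 0.1299] [ 60.8 160.5]
fence outR [ 0.5738 -0.1088] [ 60.9 -81.3]
fence inL [0.6    0.1102] [ 51.6 139.1]
fence inR [ 0.5684 -0.0804] [ 51.1 -54.2]
rib45f [0.5926 0.0872] [ 48.  115.1]
rib34f [0.586  0.0392] [49.2 66.8]
rib23 [ 0.5763 -0.0092] [47.4 17.4]
rib12 [ 0.571  -0.0568] [ 49.8 -30.5]
jaw mid [0.4843 0.002 ] [-45.2  13.6]
[0.56962698 0.06379671 0.0528364 ] 91 0.05283640032445436 [0.02908049 0.08836571]
```

```bash
cat >> h.py <<'E'
def houses(f,win):
    u0,v0,u1,v1=win; D=f['depth']; m=np.zeros(D.shape,np.uint8); W={}
    for v in range(v0,v1):
        for u in range(u0,u1):
            w=px2w(f,u,v)
            if .012<w[2]<.06: m[v,u]=1; W[(v,u)]=w
    m=cv2.medianBlur(m,3)
    n,l,st,c=cv2.connectedComponentsWithStats(m)
    out=[]
    for i in range(1,n):
        if st[i,4]<60: continue
        pts=np.array([W[(v,u)] for v,u in zip(*np.where(l==i)) if (v,u) in W])
        # fit 44x36 footprint: search yaw/centre maximising overlap of roof pts
        xy=pts[:,:2]*1e3
        from scipy.optimize import minimize
        best=None
        for a0 in np.radians(range(0,180,15)):
            def cost(q):
                c,s=np.cos(q[2]),np.sin(q[2]); d=xy-q[:2]
                lx=d@[c,s]; ly=d@[-s,c]
                # ridge roof height model residual + outside penalty
                zz=40-18*np.clip(np.abs(ly)/18,0,1.2)
                o=np.maximum(np.abs(lx)-22,0)**2+np.maximum(np.abs(ly)-18,0)**2
                top=(np.abs(lx)<20)&(np.abs(ly)<16)
                r=np.where(top,np.clip(pts[:,2]*1e3-zz,-8,8)**2,0)
                return o.mean()*3+r.mean()
            r=minimize(cost,[*np.median(xy,0),a0],method='Nelder-Mead',options=dict(initial_simplex=[[*(np.median(xy,0)),a0],[*(np.median(xy,0)+[4,0]),a0],[*(np.median(xy,0)+[0,4]),a0],[*np.median(xy,0),a0+.2]]))
            if best is None or r.fun<best.fun: best=r
        q=best.x; y=(np.degrees(q[2])+90)%180-90
        rect=cv2.minAreaRect(xy.astype(np.float32))
        out.append((q[0]/1e3,q[1]/1e3,y))
        print('px',np.round(c[i],0),'n',len(pts),'ctr',np.round(q[:2],1),'ridge yaw %.1f'%y,'cost %.1f'%best.fun,'rect',np.round(rect[0],1),np.round(rect[1],1),round(rect[2],1))
    return out
def overlay(f,hs,fn,z0=0):
    im=f['frame'].copy(); im=cv2.resize(im,None,fx=4,fy=4,interpolation=cv2.INTER_CUBIC)
    for x,y,a in hs:
        a=np.radians(a);c,s=np.cos(a),np.sin(a)
        g=lambda lx,ly,z: tuple(int(k*4+1.5) for k in w2px(f,(x+c*lx-s*ly,y+s*lx+c*ly,z+z0)))
        B=[(.022,.018),(-.022,.018),(-.022,-.018),(.022,-.018)]
        for i in range(4): cv2.line(im,g(*B[i],.022),g(*B[(i+1)%4],.022),(255,0,0),1)
        cv2.line(im,g(.022,0,.04),g(-.022,0,.04),(0,0,255),1)
    return im
E
python3 -c "
from h import *
f=save('top','top6'); hs=houses(f,(100,140,175,245)); im=overlay(f,hs,''); cv2.imwrite('pics/c12.png',im[560:980,390:700])
im=overlay(f,[tuple(c2w((27,89) if 0 else (.027,.041+.048*k)))+(-9.245,) for k in (-2,-1,0,1,2)],'',.018); cv2.imwrite('pics/c13.png',im[540:1000,680:1380])
"
```

```text
px [156. 159.] n 188 ctr [621.3 235.9] ridge yaw 2.0 cost 5.8 rect [622.  234.2] [45.2 35.1] 1.3
px [148. 190.] n 205 ctr [530.7 254.1] ridge yaw 22.5 cost 4.4 rect [529.8 253.8] [45.5 37.8] 21.8
px [121. 193.] n 199 ctr [519.  336.1] ridge yaw -5.2 cost 5.0 rect [518.9 335.7] [38.9 43.9] 87.0
px [116. 224.] n 205 ctr [432.5 346.7] ridge yaw -2.5 cost 4.8 rect [431.3 346.3] [38.  43.8] 88.7
px [153. 231.] n 202 ctr [410.5 236.5] ridge yaw -3.7 cost 5.2 rect [411.  235.6] [37.  43.5] 88.5
```

View pics/c12.png

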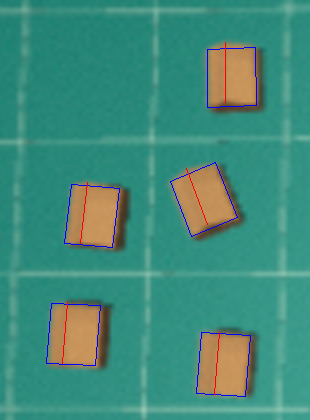

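View pics/c13.png

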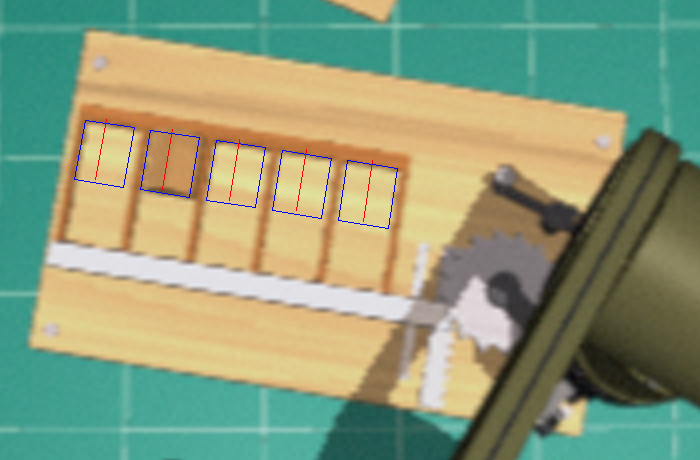

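```bash
python3 -c "
from h import *
for y in (-.055,-.007,.041,.137): print(np.round(c2w((.005,y)),4))
go(.4105,.2365,.12,86.3)"
```

```text
[ 0.5228 -0.0738]
[ 0.5305 -0.0265]
[0.5382 0.0209]
[0.5537 0.1157]
tcp [ 0.4233 -0.212   0.2089] yaw 42.4 | TURN -0.766 then SHIFT x 447.6 y -42.1 z 84.5 | tilt [ 0.004 -0.01 ] F [-0.  -0.1 -0.2] g 0.589 t 14.5 j6 16
```

move_arm(
  rows=[
    [62, 0, 0, 0, -0.128],
    [62, 0, 0, 0, -0.128],
    [62, 0, 0, 0, -0.128],
    [62, 0, 0, 0, -0.128],
    [62, 0, 0, 0, -0.128],
    [62, 0, 0, 0, -0.128],
    [62, 34, -1, 0, 0],
    [62, 34, -1, 0, 0],
    [62, 34, -2, 0, 0],
    [62, 34, -2, 0, 0],
    [62, 34, -3, 0, 0],
    [62, 34, -3, 0, 0],
    [62, 34, -4, 0, 0],
    [62, 34, -4, 0, 0],
    [62, 34, -4, 0, 0],
    [62, 34, -4, 4, 0],
    [62, 34, -4, 10, 0],
    [62, 34, -4, 15, 0],
    [62, 28, -4, 20, 0],
    [62, 0, 0, 0, 0],
  ],
)

```text
clock: 16.5
tcp_pos: [0.3806, 0.2429, 0.1337]
orientation: [[0.035, 0.999, -0.031], [0.999, -0.035, -0.003], [-0.004, -0.031, -1.0]]
contact_force: [-0.0, -1.5, 0.4]
grip_width: 0.723
```

```bash
python3 -c "
from h import *
go(.4105,.2365,.08,86.3)"
```

```text
tcp [0.3806 0.2429 0.1337] yaw 88.0 | TURN 0.029 then SHIFT x -4.1 y 31.9 z 52.8 | tilt [-0.031 -0.003] F [-0.  -1.5  0.4] g 0.723 t 16.5 j6 28
```

move_arm(
  rows=[
    [62, 0, 0, 0, 0.029],
    [62, -4, 16, 0, 0],
    [62, 0, 16, 10, 0],
    [62, 0, 0, 20, 0],
    [62, 0, 0, 22, 0],
    [62, 0, 0, 0, 0],
  ],
)

```text
clock: 17.1
tcp_pos: [0.4148, 0.2319, 0.0766]
orientation: [[0.06, 0.998, -0.032], [0.998, -0.06, -0.008], [-0.01, -0.032, -0.999]]
contact_force: [-0.4, 1.2, -0.2]
grip_width: 0.723
```

```bash
python3 -c "
from h import *
go(.4105,.2365,.006,86.3)"
```

```text
tcp [0.4148 0.2319 0.0766] yaw 86.6 | TURN 0.005 then SHIFT x 5.0 y -2.3 z 70.7 | tilt [-0.032 -0.008] F [-0.4  1.2 -0.2] g 0.723 t 17.1 j6 27
```

move_arm(
  rows=[
    [62, 5, -2, 5, 0],
    [62, 0, 0, 18, 0],
    [62, 0, 0, 18, 0],
    [62, 0, 0, 16, 0],
    [62, 0, 0, 10, 0],
    [62, 0, 0, 0, 0],
  ],
)

```text
clock: 17.7
tcp_pos: [0.4179, 0.2367, 0.0113]
orientation: [[0.062, 0.998, -0.023], [0.998, -0.062, -0.004], [-0.005, -0.023, -1.0]]
contact_force: [-0.8, 0.2, 0.6]
grip_width: 0.723
```

```bash
python3 -c "
from h import *
go(.4105,.2365,.006,86.3)"
```

```text
tcp [0.4179 0.2367 0.0113] yaw 86.4 | TURN 0.002 then SHIFT x -0.7 y -7.2 z 5.4 | tilt [-0.023 -0.004] F [-0.8  0.2  0.6] g 0.723 t 17.7 j6 27
```

move_arm(
  rows=[
    [62, 0, -6, 3, 0],
    [62, 0, -1, 1, 0],
    [40, 0, 0, 0, 0],
    [40, 0, 0, 0, 0],
    [40, 0, 0, 0, 0],
    [40, 0, 0, 0, 0],
  ],
  newtons=35,
)

```text
clock: 18.3
tcp_pos: [0.4122, 0.2382, 0.0102]
orientation: [[0.062, 0.998, -0.018], [0.998, -0.062, -0.002], [-0.003, -0.018, -1.0]]
contact_force: [0.5, -1.3, -0.1]
grip_width: 0.504
```

```bash
python3 -c "
from h import *
go(.4105,.2365,.006,86.3);save('scene','scene7');crop('scene7',270,140,360,215,8,'c14')"
```

```text
tcp [0.4122 0.2382 0.0102] yaw 86.5 | TURN 0.003 then SHIFT x -1.8 y -1.5 z 4.2 | tilt [-0.018 -0.002] F [ 0.5 -1.3 -0.1] g 0.504 t 18.3 j6 28
```

View pics/c14.png

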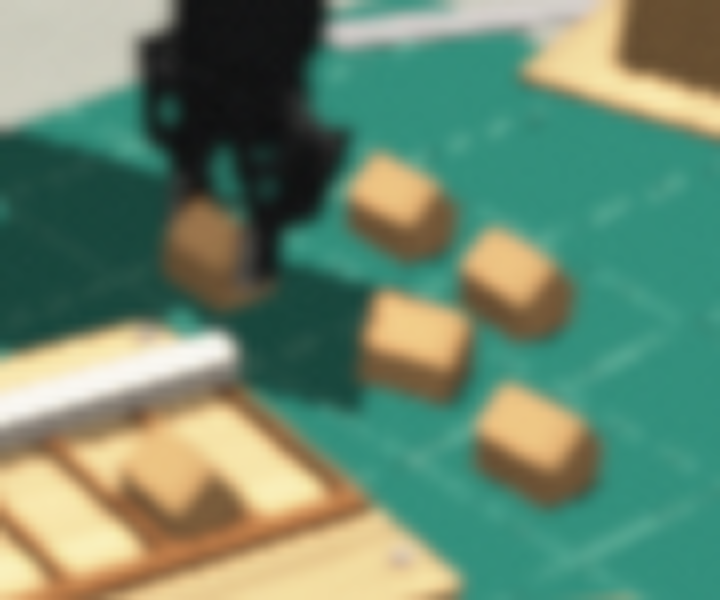

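move_arm(
  rows=[
    [40, 0, 0, -15, 0],
    [40, 0, 0, -25, 0],
    [40, 0, 0, -25, 0],
    [40, 0, 0, -25, 0],
    [40, 0, 0, 0, 0.1],
  ],
)

```text
clock: 18.85
tcp_pos: [0.4131, 0.2379, 0.1021]
orientation: [[0.163, 0.986, -0.022], [0.987, -0.163, -0.003], [-0.007, -0.021, -1.0]]
contact_force: [0.4, 0.1, -0.0]
grip_width: 0.505
```

```bash
python3 -c "
from h import *
go(.5537,.1175,.09,80.8)"
```

```text
tcp [0.4131 0.2379 0.1021] yaw 80.6 | TURN -0.003 then SHIFT x -96.3 y 158.3 z 9.5 | tilt [-0.022 -0.003] F [ 0.4  0.1 -0. ] g 0.505 t 18.9 j6 34
```

move_arm(
  rows=[
    [40, -12, 20, 0, 0],
    [40, -14, 23, 0, 0],
    [40, -14, 23, 0, 0],
    [40, -14, 23, 0, 0],
    [40, -14, 23, 0, 0],
    [40, -14, 23, 0, 0],
    [40, -10, 18, 0, 0],
    [40, 0, 0, 0, 0],
    [40, 0, 0, 0, 0],
  ],
)

```text
clock: 19.75
tcp_pos: [0.5531, 0.1178, 0.1004]
orientation: [[0.164, 0.986, -0.021], [0.986, -0.164, -0.002], [-0.005, -0.02, -1.0]]
contact_force: [-0.5, -0.2, -1.4]
grip_width: 0.508
```

```bash
python3 -c "
from h import *
go(.5537,.1175,.03,80.8)"
```

```text
tcp [0.5531 0.1178 0.1004] yaw 80.6 | TURN -0.004 then SHIFT x 0.1 y 2.1 z 70.3 | tilt [-0.021 -0.002] F [-0.5 -0.2 -1.4] g 0.508 t 19.8 j6 17
```

move_arm(
  rows=[
    [40, 0, 0, 15, 0],
    [40, 0, 0, 18, 0],
    [40, 0, 0, 15, 0],
    [40, 0, 0, 6, 0],
    [40, 0, 0, 0, 0],
  ],
)

```text
clock: 20.25
tcp_pos: [0.5477, 0.121, 0.0453]
orientation: [[0.161, 0.987, -0.024], [0.987, -0.161, -0.001], [-0.005, -0.023, -1.0]]
contact_force: [0.2, 0.1, 0.7]
grip_width: 0.505
```

```bash
python3 -c "
from h import *
go(.5537,.1175,.03,80.8)"
```

```text
tcp [0.5477 0.121  0.0453] yaw 80.7 | TURN -0.001 then SHIFT x -2.5 y 6.9 z 15.2 | tilt [-0.024 -0.001] F [0.2 0.1 0.7] g 0.505 t 20.2 j6 17
```

move_arm(
  rows=[
    [40, -3, 6, 0, 0],
    [40, -1, 2, 5, 0],
    [40, 0, 1, 5, 0],
    [40, 0, 0, 3, 0],
    [40, 0, 0, 0, 0],
  ],
)

```text
clock: 20.75
tcp_pos: [0.5575, 0.1161, 0.0333]
orientation: [[0.16, 0.987, -0.02], [0.987, -0.16, -0.0], [-0.003, -0.02, -1.0]]
contact_force: [-0.4, -0.1, -0.5]
grip_width: 0.504
```

```bash
python3 -c "
from h import *
go(.5537,.1175,.029,80.8)"
```

```text
tcp [0.5575 0.1161 0.0333] yaw 80.8 | TURN -0.000 then SHIFT x 0.8 y -3.9 z 4.4 | tilt [-0.02 -0.  ] F [-0.4 -0.1 -0.5] g 0.504 t 20.8 j6 17
```

move_arm(
  rows=[
    [40, 1, -3, 2, 0],
    [40, 0, 0, 3, 0],
    [40, 0, 0, 0, 0],
  ],
)

```text
clock: 21.05
tcp_pos: [0.5543, 0.1176, 0.0282]
orientation: [[0.16, 0.987, -0.02], [0.987, -0.16, -0.0], [-0.003, -0.02, -1.0]]
contact_force: [-0.1, -0.7, -0.4]
grip_width: 0.504
```

```bash
python3 -c "
from h import *
go(.5537,.1175,.029,80.8);save('scene','scene8');crop('scene8',230,140,330,215,8,'c15')"
```

```text
tcp [0.5543 0.1176 0.0282] yaw 80.8 | TURN -0.000 then SHIFT x -0.2 y -0.6 z -0.8 | tilt [-0.02 -0.  ] F [-0.1 -0.7 -0.4] g 0.504 t 21.1 j6 17
```

View pics/c15.png

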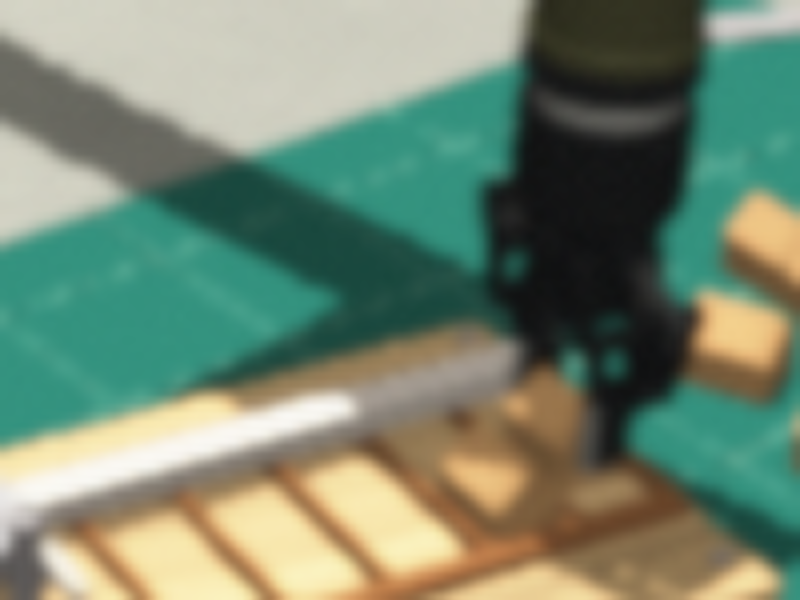

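move_arm(
  rows=[
    [58, 0, 0, 0, 0],
    [58, 0, 0, 0, 0],
    [58, 0, 0, 0, 0],
    [58, 0, 0, -8, 0],
    [58, 0, 0, -10, 0],
    [58, 0, 0, -15, 0],
    [58, 0, 0, -20, 0],
    [58, 0, 0, -25, 0],
    [58, 0, 0, 0, 0],
  ],
)

```text
clock: 22.0
tcp_pos: [0.5569, 0.1178, 0.113]
orientation: [[0.16, 0.987, -0.018], [0.987, -0.16, 0.0], [-0.003, -0.017, -1.0]]
contact_force: [1.3, 0.2, 0.1]
grip_width: 0.681
```

```bash
python3 -c "
from h import *
f=save('top','top9'); hs=houses(f,(100,140,175,245))
go(hs[0][0],hs[0][1],.09,90+hs[0][2])
crop('top9',95,140,285,235,4.2,'c16')"
```

```text
px [148. 190.] n 204 ctr [530.1 254. ] ridge yaw 22.5 cost 5.6 rect [530.  253.3] [44.9 35.6] 22.9
tcp [0.5558 0.1176 0.1115] yaw 80.8 | TURN -0.553 then SHIFT x 135.6 y 28.7 z 22.0 | tilt [-0.02 -0.  ] F [ 0.6 -0.4 -0.2] g 0.675 t 22.1 j6 17
```

View pics/c16.png

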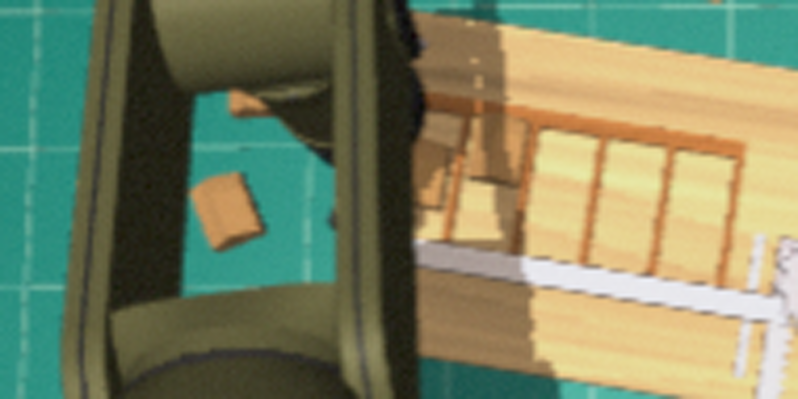

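move_arm(
  rows=[
    [60, 0, 0, 0, -0.138],
    [60, 0, 0, 0, -0.138],
    [60, 0, 0, 0, -0.138],
    [60, 0, 0, 0, -0.138],
    [60, 18, 4, 0, 0],
    [60, 23, 5, 0, 0],
    [60, 23, 5, 0, 0],
    [60, 23, 5, 0, 0],
    [60, 23, 5, 0, 0],
    [60, 18, 4, 0, 0],
    [60, 0, 0, 0, 0],
    [60, 0, 0, 0, 0],
  ],
)

```text
clock: 23.25
tcp_pos: [0.5218, 0.2475, 0.1055]
orientation: [[-0.401, 0.915, -0.034], [0.916, 0.401, -0.005], [0.009, -0.033, -0.999]]
contact_force: [0.4, -0.1, -1.2]
grip_width: 0.707
```

```bash
python3 -c "
from h import *
go(.5301,.2540,.01,112.5)"
```

```text
tcp [0.5218 0.2475 0.1055] yaw 113.6 | TURN 0.020 then SHIFT x 2.0 y 13.4 z 95.1 | tilt [-0.034 -0.005] F [ 0.4 -0.1 -1.2] g 0.707 t 23.2 j6 -3
```

move_arm(
  rows=[
    [60, 1, 7, 0, 0.02],
    [60, 1, 6, 10, 0],
    [60, 0, 0, 17, 0],
    [60, 0, 0, 15, 0],
    [60, 0, 0, 10, 0],
    [60, 0, 0, 0, 0],
  ],
)

```text
clock: 23.85
tcp_pos: [0.5348, 0.2509, 0.0489]
orientation: [[-0.376, 0.926, -0.033], [0.927, 0.376, -0.006], [0.007, -0.033, -0.999]]
contact_force: [-0.0, -0.4, 0.4]
grip_width: 0.704
```

```bash
python3 -c "
from h import *
go(.5301,.2540,.01,112.5)"
```

```text
tcp [0.5348 0.2509 0.0489] yaw 112.1 | TURN -0.007 then SHIFT x 4.3 y -1.9 z 39.0 | tilt [-0.033 -0.006] F [-0.  -0.4  0.4] g 0.704 t 23.9 j6 -2
```

move_arm(
  rows=[
    [60, 4, -2, 5, 0],
    [60, 0, 0, 12, 0],
    [60, 0, 0, 12, 0],
    [60, 0, 0, 8, 0],
    [60, 0, 0, 0, 0],
  ],
)

```text
clock: 24.35
tcp_pos: [0.531, 0.2537, 0.0094]
orientation: [[-0.375, 0.926, -0.032], [0.927, 0.375, -0.005], [0.007, -0.032, -0.999]]
contact_force: [0.0, 0.5, -0.3]
grip_width: 0.705
```

```bash
python3 -c "
from h import *
go(.5301,.2540,.01,112.5)"
```

```text
tcp [0.531  0.2537 0.0094] yaw 112.0 | TURN -0.008 then SHIFT x 0.6 y -0.7 z -0.5 | tilt [-0.032 -0.005] F [ 0.   0.5 -0.3] g 0.705 t 24.4 j6 -1
```

move_arm(
  rows=[
    [40, 0, 0, 0, 0],
    [40, 0, 0, 0, 0],
    [40, 0, 0, 0, 0],
    [40, 0, 0, 0, 0],
    [40, 0, 0, -10, 0],
    [40, 0, 0, -20, 0],
    [40, 0, 0, -25, 0],
    [40, 0, 0, -25, 0],
    [40, 0, 0, -10, 0],
    [40, 0, 0, 0, 0.136],
    [40, 0, 0, 0, 0.136],
    [40, 0, 0, 0, 0.136],
    [40, 0, 0, 0, 0.136],
    [40, 0, 0, 0, 0],
  ],
)

```text
clock: 25.75
tcp_pos: [0.5347, 0.2545, 0.1082]
orientation: [[0.178, 0.984, -0.027], [0.984, -0.179, -0.003], [-0.008, -0.026, -1.0]]
contact_force: [-0.6, -0.2, -0.2]
grip_width: 0.511
```

```bash
python3 -c "
from h import *
go(.5382,.0209,.095,80.8);save('scene','scene10');crop('scene10',270,120,360,195,8,'c17')"
```

```text
tcp [0.5347 0.2545 0.1082] yaw 79.7 | TURN -0.019 then SHIFT x -229.9 y 41.2 z 13.8 | tilt [-0.027 -0.003] F [-0.6 -0.2 -0.2] g 0.511 t 25.8 j6 31
```

View pics/c17.png

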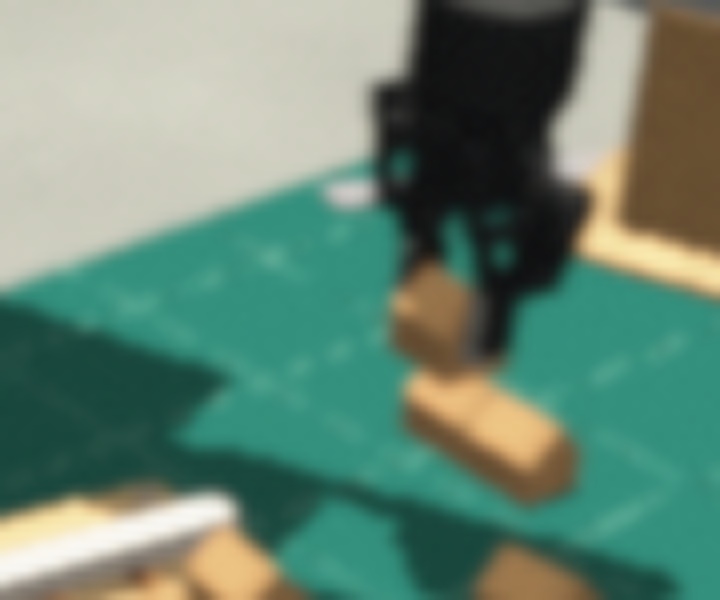

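move_arm(
  rows=[
    [40, -20, 4, 0, -0.019],
    [40, -25, 4.5, 0, 0],
    [40, -25, 4.5, 0, 0],
    [40, -25, 4.5, 0, 0],
    [40, -25, 4.5, 0, 0],
    [40, -25, 4.5, 0, 0],
    [40, -25, 4.5, 0, 0],
    [40, -25, 4.5, 0, 0],
    [40, -20, 4, 0, 0],
    [40, -15, 2, 0, 0],
    [40, 0, 0, 0, 0],
    [40, 0, 0, 0, 0],
  ],
)

```text
clock: 27.0
tcp_pos: [0.5428, 0.0133, 0.1077]
orientation: [[0.113, 0.993, -0.028], [0.994, -0.114, -0.003], [-0.006, -0.028, -1.0]]
contact_force: [-0.4, -0.2, -0.8]
grip_width: 0.503
```

```bash
python3 -c "
from h import *
go(.5382,.0209,.045,80.8)"
```

```text
tcp [0.5428 0.0133 0.1077] yaw 83.5 | TURN 0.047 then SHIFT x 7.2 y -4.0 z 62.8 | tilt [-0.028 -0.003] F [-0.4 -0.2 -0.8] g 0.503 t 27.0 j6 4
```

move_arm(
  rows=[
    [40, 0, 0, 0, 0.047],
    [40, 7, -4, 5, 0],
    [40, 0, 0, 15, 0],
    [40, 0, 0, 18, 0],
    [40, 0, 0, 16, 0],
    [40, 0, 0, 6, 0],
    [40, 0, 0, 0, 0],
  ],
)

```text
clock: 27.7
tcp_pos: [0.5368, 0.0296, 0.0453]
orientation: [[0.145, 0.989, -0.028], [0.989, -0.145, 0.0], [-0.004, -0.028, -1.0]]
contact_force: [-0.6, -0.0, -0.7]
grip_width: 0.514
```

```bash
python3 -c "
from h import *
go(.5382,.0209,.029,80.8)"
```

```text
tcp [0.5368 0.0296 0.0453] yaw 81.7 | TURN 0.016 then SHIFT x -8.3 y 3.3 z 16.3 | tilt [-0.028  0.   ] F [-0.6 -0.  -0.7] g 0.514 t 27.7 j6 7
```

move_arm(
  rows=[
    [40, -4, 2, 0, 0.016],
    [40, -3, 1, 0, 0],
    [40, 0, 0, 5, 0],
    [40, 0, 0, 0, 0],
  ],
)

```text
clock: 28.1
tcp_pos: [0.5401, 0.0226, 0.0417]
orientation: [[0.159, 0.987, -0.025], [0.987, -0.159, 0.0], [-0.004, -0.025, -1.0]]
contact_force: [0.2, -0.1, 0.2]
grip_width: 0.51
```

```bash
python3 -c "
from h import *
go(.5382,.0209,.028,80.8)"
```

```text
tcp [0.5401 0.0226 0.0417] yaw 80.8 | TURN 0.001 then SHIFT x -2.0 y -1.2 z 13.7 | tilt [-0.025  0.   ] F [ 0.2 -0.1  0.2] g 0.510 t 28.1 j6 7
```

move_arm(
  rows=[
    [40, -1.5, -1, 3, 0],
    [40, 0, 0, 5, 0],
    [40, 0, 0, 5, 0],
    [40, 0, 0, 1, 0],
    [40, 0, 0, 0, 0],
  ],
)

```text
clock: 28.6
tcp_pos: [0.5389, 0.0207, 0.0274]
orientation: [[0.16, 0.987, -0.023], [0.987, -0.16, 0.0], [-0.003, -0.023, -1.0]]
contact_force: [-1.2, -0.3, 6.2]
grip_width: 0.513
```

```bash
python3 -c "
from h import *
go(.5382,.0209,.028,80.8)"
```

```text
tcp [0.5389 0.0207 0.0274] yaw 80.8 | TURN -0.000 then SHIFT x 0.1 y -0.8 z -0.6 | tilt [-0.023  0.   ] F [-1.2 -0.3  6.2] g 0.513 t 28.6 j6 7
```

Touching the floor; release and lift.

move_arm(
  rows=[
    [58, 0, 0, 0, 0],
    [58, 0, 0, 0, 0],
    [58, 0, 0, 0, 0],
    [58, 0, 0, -8, 0],
    [58, 0, 0, -10, 0],
    [58, 0, 0, -15, 0],
    [58, 0, 0, -20, 0],
    [58, 0, 0, -25, 0],
    [58, 0, 0, 0, 0],
  ],
)

```text
clock: 29.5
tcp_pos: [0.5413, 0.0209, 0.1112]
orientation: [[0.16, 0.987, -0.022], [0.987, -0.16, 0.0], [-0.003, -0.022, -1.0]]
contact_force: [-0.1, -0.3, 0.4]
grip_width: 0.678
```

```bash
python3 -c "
from h import *
f=save('top','top11'); hs=houses(f,(100,140,180,245))
crop('top11',95,140,285,235,4.2,'c18');
go(.5382,.0209,.028,80.8)"
```

```text
px [156. 159.] n 193 ctr [621.2 236.1] ridge yaw 3.2 cost 4.5 rect [622.  234.5] [45.5 35.9] 2.7
px [120. 200.] n 411 ctr [499.6 334. ] ridge yaw 29.0 cost 231.0 rect [500.4 336.8] [39.7 90.2] 85.4
tcp [0.5402 0.0209 0.1098] yaw 80.8 | TURN 0.000 then SHIFT x -0.1 y 0.0 z 81.8 | tilt [-0.025  0.001] F [-0.1  0.1 -0.2] g 0.678 t 29.6 j6 7
```

View pics/c18.png

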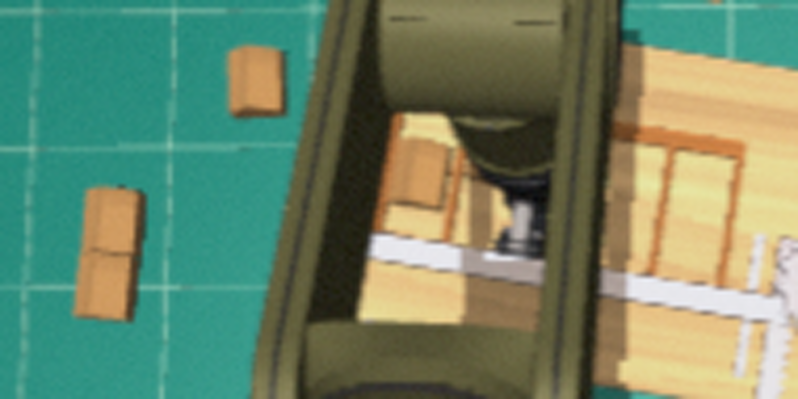

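```bash
python3 -c "
from h import *
go(.6212,.2361,.10,92.7)"
```

```text
tcp [0.5402 0.0209 0.1098] yaw 80.8 | TURN -0.208 then SHIFT x 211.1 y 91.2 z 7.9 | tilt [-0.025  0.001] F [-0.1  0.1 -0.2] g 0.678 t 29.6 j6 7
```

move_arm(
  rows=[
    [60, 0, 0, 0, -0.104],
    [60, 0, 0, 0, -0.104],
    [60, 20, 9, 0, 0],
    [60, 25, 11, 0, 0],
    [60, 25, 11, 0, 0],
    [60, 25, 11, 0, 0],
    [60, 25, 11, 0, 0],
    [60, 25, 11, 0, 0],
    [60, 25, 11, 0, 0],
    [60, 20, 9, 0, 0],
    [60, 10, 4, 0, 0],
    [60, 0, 0, 0, 0],
    [60, 0, 0, 0, 0],
  ],
)

```text
clock: 30.85
tcp_pos: [0.6104, 0.2304, 0.0989]
orientation: [[-0.054, 0.998, -0.042], [0.999, 0.054, -0.004], [-0.002, -0.043, -0.999]]
contact_force: [-0.5, 0.2, 0.5]
grip_width: 0.702
```

```bash
python3 -c "
from h import *
go(.6212,.2361,.06,92.7)"
```

```text
tcp [0.6104 0.2304 0.0989] yaw 93.1 | TURN 0.007 then SHIFT x 5.2 y 12.7 z 38.3 | tilt [-0.042 -0.004] F [-0.5  0.2  0.5] g 0.702 t 30.9 j6 13
```

move_arm(
  rows=[
    [60, 3, 6, 5, 0.007],
    [60, 2, 5, 10, 0],
    [60, 0, 0, 15, 0],
    [60, 0, 0, 12, 0],
    [60, 0, 0, 0, 0],
  ],
)

```text
clock: 31.35
tcp_pos: [0.6195, 0.2317, 0.0531]
orientation: [[-0.042, 0.998, -0.044], [0.999, 0.042, -0.005], [-0.004, -0.044, -0.999]]
contact_force: [-0.2, -0.3, 0.7]
grip_width: 0.701
```

```bash
python3 -c "
from h import *
go(.6212,.2361,.01,92.7)"
```

```text
tcp [0.6195 0.2317 0.0531] yaw 92.4 | TURN -0.005 then SHIFT x 4.4 y 3.8 z 43.0 | tilt [-0.044 -0.005] F [-0.2 -0.3  0.7] g 0.701 t 31.4 j6 14
```

move_arm(
  rows=[
    [60, 4, 3, 5, 0],
    [60, 0, 0, 12, 0],
    [60, 0, 0, 14, 0],
    [60, 0, 0, 11, 0],
    [60, 0, 0, 0, 0],
  ],
)

```text
clock: 31.85
tcp_pos: [0.6209, 0.2354, 0.0074]
orientation: [[-0.042, 0.998, -0.044], [0.999, 0.041, -0.005], [-0.004, -0.044, -0.999]]
contact_force: [-0.4, -0.5, -0.1]
grip_width: 0.7
```

```bash
python3 -c "
from h import *
go(.6212,.2361,.01,92.7)"
```

```text
tcp [0.6209 0.2354 0.0074] yaw 92.4 | TURN -0.006 then SHIFT x 0.6 y 0.2 z -2.6 | tilt [-0.044 -0.005] F [-0.4 -0.5 -0.1] g 0.700 t 31.9 j6 14
```

move_arm(
  rows=[
    [40, 0, 0, -1, 0],
    [40, 0, 0, 0, 0],
    [40, 0, 0, 0, 0],
    [40, 0, 0, 0, 0],
    [40, 0, 0, -10, 0],
    [40, 0, 0, -20, 0],
    [40, 0, 0, -25, 0],
    [40, 0, 0, -25, 0],
    [40, 0, 0, -10, 0.1],
    [40, 0, 0, 0, 0.1],
    [40, 0, 0, 0, 0],
  ],
)

```text
clock: 32.95
tcp_pos: [0.6265, 0.2365, 0.1082]
orientation: [[0.164, 0.986, -0.039], [0.986, -0.164, -0.004], [-0.01, -0.037, -0.999]]
contact_force: [0.2, -0.1, -0.5]
grip_width: 0.507
```

```bash
python3 -c "
from h import *
go(.5305,-.0265,.1,80.8)"
```

```text
tcp [0.6265 0.2365 0.1082] yaw 80.6 | TURN -0.004 then SHIFT x -274.9 y -52.2 z 12.9 | tilt [-0.039 -0.004] F [ 0.2 -0.1 -0.5] g 0.507 t 33.0 j6 26
```

move_arm(
  rows=[
    [40, -20, -4, 0, 0],
    [40, -26, -5, 0, 0],
    [40, -26, -5, 0, 0],
    [40, -26, -5, 0, 0],
    [40, -26, -5, 0, 0],
    [40, -26, -5, 0, 0],
    [40, -26, -5, 0, 0],
    [40, -26, -5, 0, 0],
    [40, -26, -5, 0, 0],
    [40, -20, -4, 0, 0],
    [40, -14, -3, 0, 0],
    [40, 0, 0, 0, 0],
    [40, 0, 0, 0, 0],
  ],
)

```text
clock: 34.25
tcp_pos: [0.5335, -0.0222, 0.1162]
orientation: [[0.131, 0.991, -0.034], [0.991, -0.131, -0.002], [-0.006, -0.033, -0.999]]
contact_force: [-0.1, 0.0, -0.2]
grip_width: 0.512
```

```bash
python3 -c "
from h import *
go(.5305,-.0265,.05,80.8)"
```

```text
tcp [ 0.5335 -0.0222  0.1162] yaw 82.5 | TURN 0.029 then SHIFT x -4.2 y -0.1 z 66.3 | tilt [-0.034 -0.002] F [-0.1  0.  -0.2] g 0.512 t 34.2 j6 1
```

move_arm(
  rows=[
    [40, -4, 0, 0, 0.029],
    [40, 0, 0, 12, 0],
    [40, 0, 0, 18, 0],
    [40, 0, 0, 18, 0],
    [40, 0, 0, 15, 0],
    [40, 0, 0, 4, 0],
    [40, 0, 0, 0, 0],
    [40, 0, 0, 0, 0],
  ],
)

```text
clock: 35.05
tcp_pos: [0.5329, -0.0213, 0.044]
orientation: [[0.155, 0.987, -0.033], [0.988, -0.155, -0.0], [-0.006, -0.032, -0.999]]
contact_force: [-0.6, 0.0, -0.2]
grip_width: 0.512
```

```bash
python3 -c "
from h import *
go(.5305,-.0265,.027,80.8)"
```

```text
tcp [ 0.5329 -0.0213  0.044 ] yaw 81.1 | TURN 0.005 then SHIFT x -5.4 y -1.0 z 17.1 | tilt [-0.033 -0.   ] F [-0.6  0.  -0.2] g 0.512 t 35.0 j6 2
```

move_arm(
  rows=[
    [40, -4, -1, 0, 0.005],
    [40, -1, 0, 4, 0],
    [40, 0, 0, 0, 0],
  ],
)

```text
clock: 35.35
tcp_pos: [0.5324, -0.0264, 0.0413]
orientation: [[0.16, 0.987, -0.029], [0.987, -0.16, -0.001], [-0.006, -0.029, -1.0]]
contact_force: [-0.4, -0.1, -0.2]
grip_width: 0.514
```

```bash
python3 -c "
from h import *
go(.5305,-.0265,.027,80.8)"
```

```text
tcp [ 0.5324 -0.0264  0.0413] yaw 80.8 | TURN -0.000 then SHIFT x -0.3 y -1.4 z 14.3 | tilt [-0.029 -0.001] F [-0.4 -0.1 -0.2] g 0.514 t 35.4 j6 2
```

move_arm(
  rows=[
    [40, 0, -1, 4, 0],
    [40, 0, 0, 5, 0],
    [40, 0, 0, 4, 0],
    [40, 0, 0, 1, 0],
    [40, 0, 0, 0, 0],
  ],
)

```text
clock: 35.85
tcp_pos: [0.5313, -0.0266, 0.0267]
orientation: [[0.161, 0.987, -0.028], [0.987, -0.161, -0.001], [-0.005, -0.027, -1.0]]
contact_force: [0.2, -0.2, 0.1]
grip_width: 0.515
```

```bash
python3 -c "
from h import *
go(.5305,-.0265,.027,80.8)"
```

```text
tcp [ 0.5313 -0.0266  0.0267] yaw 80.8 | TURN -0.001 then SHIFT x 0.0 y -0.8 z -0.3 | tilt [-0.028 -0.001] F [ 0.2 -0.2  0.1] g 0.515 t 35.9 j6 2
```

move_arm(
  rows=[
    [40, 0, 0, 0.5, 0],
    [58, 0, 0, 0, 0],
    [58, 0, 0, 0, 0],
    [58, 0, 0, 0, 0],
    [58, 0, 0, -8, 0],
    [58, 0, 0, -10, 0],
    [58, 0, 0, -15, 0],
    [58, 0, 0, -20, 0],
    [58, 0, 0, -25, 0],
    [58, 0, 0, 0, 0],
  ],
)

```text
clock: 36.85
tcp_pos: [0.5343, -0.0265, 0.1107]
orientation: [[0.161, 0.987, -0.026], [0.987, -0.161, -0.001], [-0.005, -0.025, -1.0]]
contact_force: [0.9, 0.7, 0.4]
grip_width: 0.678
```

```bash
python3 -c "
from h import *
f=save('top','top12'); 
crop('top12',95,140,285,235,4.2,'c19');crop('top12',105,175,135,225,12,'c20')
go(.5382,.0209,.028,80.8)
def P(a,b): return 105+a/12,175+b/12
"
```

```text
tcp [ 0.5332 -0.0264  0.1093] yaw 80.8 | TURN -0.001 then SHIFT x 47.9 y -0.4 z 81.1 | tilt [-0.028 -0.001] F [ 0.1  0.8 -0.5] g 0.679 t 36.9 j6 2
```

View pics/c19.png

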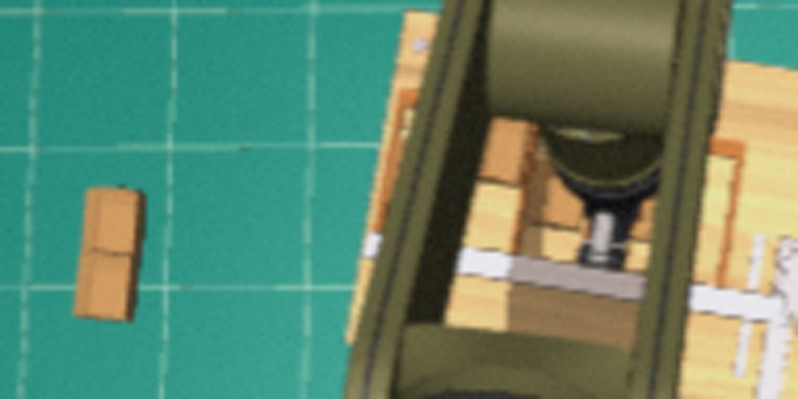

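View pics/c20.png

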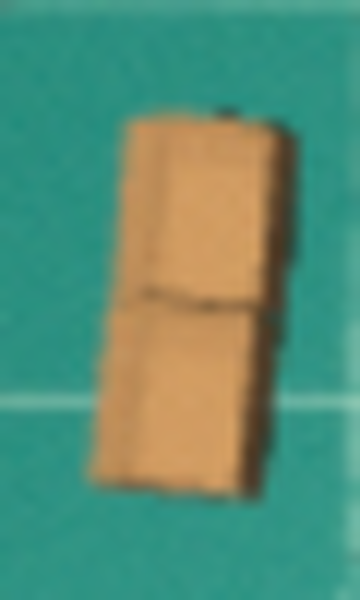

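```bash
python3 -c "
from h import *
f=load('top12'); a=houses(f,(100,180,135,200)); b=houses(f,(100,201,135,235))
im=overlay(f,a+b,''); cv2.imwrite('pics/c21.png',im[680:920,400:560])
"
```

```text
px [121. 192.] n 194 ctr [522.9 336. ] ridge yaw -1.3 cost 5.5 rect [523.5 335.2] [37.5 44.3] 86.8
px [119. 208.] n 195 ctr [478.3 339.1] ridge yaw -2.4 cost 6.7 rect [477.1 338.6] [37.2 43.8] 84.6
```

View pics/c21.png

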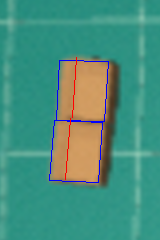

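move_arm(
  rows=[
    [56, 0, 0, 0, -0.138],
    [56, 0, 0, 0, -0.138],
    [56, 0, 0, 0, -0.138],
    [56, 0, 0, 0, -0.138],
    [56, 0, 0, 0, -0.138],
    [56, 0, 0, 0, -0.138],
    [56, 0, 0, 0, -0.138],
    [56, 0, 0, 0, -0.138],
    [56, 0, 0, 0, -0.138],
    [56, 0, 0, 0, -0.138],
    [56, 0, 0, 0, -0.138],
    [56, 0, 0, 0, -0.138],
    [56, 0, 0, 0, 0],
  ],
)

```text
clock: 38.2
tcp_pos: [0.5234, -0.0252, 0.1025]
orientation: [[-0.999, 0.008, -0.046], [0.008, 1.0, 0.001], [0.046, 0.001, -0.999]]
contact_force: [-0.4, 0.8, -1.1]
grip_width: 0.661
```

```bash
python3 -c "
from h import *
go(.477,.339,.1,176)"
```

```text
tcp [ 0.5234 -0.0252  0.1025] yaw 179.5 | TURN 0.062 then SHIFT x 71.5 y 360.1 z 5.1 | tilt [-0.046  0.001] F [-0.4  0.8 -1.1] g 0.661 t 38.2 j6 -97
```

move_arm(
  rows=[
    [56, 0, 0, 0, 0.062],
    [56, 4, 20, 0, 0],
    [56, 5, 26, 0, 0],
    [56, 5, 26, 0, 0],
    [56, 5, 26, 0, 0],
    [56, 5, 26, 0, 0],
    [56, 5, 26, 0, 0],
    [56, 5, 26, 0, 0],
    [56, 5, 26, 0, 0],
    [56, 5, 26, 0, 0],
    [56, 5, 26, 0, 0],
    [56, 5, 26, 0, 0],
    [56, 5, 26, 0, 0],
    [56, 5, 26, 0, 0],
    [56, 3, 16, 0, 0],
    [56, 0, 0, 0, 0],
    [56, 0, 0, 0, 0],
  ],
)

```text
clock: 39.9
tcp_pos: [0.4845, 0.3385, 0.0966]
orientation: [[-0.989, 0.134, -0.06], [0.135, 0.991, -0.004], [0.059, -0.012, -0.998]]
contact_force: [0.3, 0.2, -0.4]
grip_width: 0.651
```

```bash
python3 -c "
from h import *
go(.477,.339,.06,176)"
```

```text
tcp [0.4845 0.3385 0.0966] yaw 172.2 | TURN -0.066 then SHIFT x 5.3 y 0.3 z 37.0 | tilt [-0.06  -0.004] F [ 0.3  0.2 -0.4] g 0.651 t 39.9 j6 -53
```

move_arm(
  rows=[
    [56, 0, 0, 0, -0.066],
    [56, 4, 0, 12, 0],
    [56, 0, 0, 15, 0],
    [56, 0, 0, 12, 0],
    [56, 0, 0, 0, 0],
  ],
)

```text
clock: 40.4
tcp_pos: [0.4766, 0.3323, 0.0547]
orientation: [[-0.995, 0.078, -0.063], [0.079, 0.997, -0.007], [0.062, -0.012, -0.998]]
contact_force: [-0.5, -0.2, 0.4]
grip_width: 0.658
```

```bash
python3 -c "
from h import *
go(.477,.339,.007,176)"
```

```text
tcp [0.4766 0.3323 0.0547] yaw 175.5 | TURN -0.009 then SHIFT x -2.9 y 7.2 z 47.5 | tilt [-0.063 -0.007] F [-0.5 -0.2  0.4] g 0.658 t 40.4 j6 -57
```

move_arm(
  rows=[
    [56, -2, 6, 0, 0],
    [56, 0, 1, 12, 0],
    [56, 0, 0, 14, 0],
    [56, 0, 0, 14, 0],
    [56, 0, 0, 6, 0],
    [56, 0, 0, 0, 0],
  ],
)

```text
clock: 41.0
tcp_pos: [0.4779, 0.3397, 0.0061]
orientation: [[-0.995, 0.081, -0.06], [0.082, 0.997, -0.006], [0.06, -0.011, -0.998]]
contact_force: [-0.5, 0.6, 0.1]
grip_width: 0.654
```

```bash
python3 -c "
from h import *
go(.477,.339,.007,176)"
```

```text
tcp [0.4779 0.3397 0.0061] yaw 175.3 | TURN -0.012 then SHIFT x 0.9 y -0.8 z -0.9 | tilt [-0.06  -0.006] F [-0.5  0.6  0.1] g 0.654 t 41.0 j6 -56
```

move_arm(
  rows=[
    [30, 0, 0, 0, 0],
    [30, 0, 0, 0, 0],
    [30, 0, 0, 0, 0],
    [30, 0, 0, 0, 0],
    [30, 8, 0, 0, 0],
    [30, 12, 0, 0, 0],
    [30, 12, 0, 0, 0],
    [30, 12, 0, 0, 0],
    [30, 0, 0, 0, 0],
    [30, 0, 0, 0, 0],
  ],
)

```text
clock: 42.0
tcp_pos: [0.4298, 0.3443, 0.011]
orientation: [[-0.995, 0.081, -0.058], [0.081, 0.997, -0.004], [0.058, -0.009, -0.998]]
contact_force: [0.4, 0.4, 0.6]
grip_width: 0.41
```

```bash
python3 -c "
from h import *
go(.432,.342,.007,176);save('scene','scene13');crop('scene13',270,120,360,195,8,'c22')"
```

```text
tcp [0.4298 0.3443 0.011 ] yaw 175.3 | TURN -0.011 then SHIFT x -2.6 y -2.1 z 3.9 | tilt [-0.058 -0.004] F [0.4 0.4 0.6] g 0.410 t 42.0 j6 -54
```

View pics/c22.png

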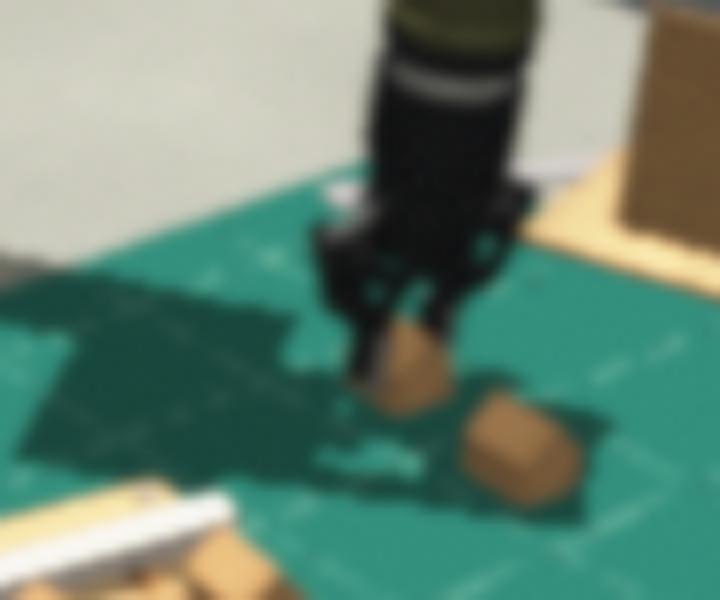

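move_arm(
  rows=[
    [30, 0, 0, 3, 0],
    [56, 0, 0, 0, 0],
    [56, 0, 0, 0, 0],
    [56, 0, 0, 0, 0],
    [60, 0, 0, -8, 0],
    [60, 0, 0, -12, 0],
    [60, 0, 0, -20, 0],
    [60, 0, 0, -20, 0],
    [60, 0, 0, 0, 0.13],
    [60, 0, 0, 0, 0.13],
    [60, 0, 0, 0, 0.13],
    [60, 0, 0, 0, 0.13],
    [60, 0, 0, 0, 0.13],
    [60, 0, 0, 0, 0.13],
    [60, 0, 0, 0, 0.13],
    [60, 0, 0, 0, 0.13],
    [60, 0, 0, 0, 0.13],
    [60, 0, 0, 0, 0.13],
    [60, 0, 0, 0, 0.13],
    [60, 0, 0, 0, 0.13],
  ],
)

```text
clock: 44.05
tcp_pos: [0.4412, 0.3471, 0.0885]
orientation: [[0.136, 0.99, -0.041], [0.991, -0.136, 0.007], [0.001, -0.041, -0.999]]
contact_force: [0.2, 0.1, -0.5]
grip_width: 0.699
```

```bash
python3 -c "
from h import *
f=save('top','top14'); a=houses(f,(90,180,140,250))
go(.4308,.343,.06,86)
crop('top14',90,170,190,250,7,'c23')"
```

```text
px [121. 192.] n 199 ctr [522.4 335.5] ridge yaw -4.5 cost 6.3 rect [523.2 334.6] [37.2 44.6] 86.9
px [117. 224.] n 199 ctr [429.9 345. ] ridge yaw -6.4 cost 4.8 rect [429.3 344.8] [38.2 43.9] 86.1
tcp [0.4414 0.3473 0.0887] yaw 81.9 | TURN -0.071 then SHIFT x -5.1 y -9.1 z 29.0 | tilt [-0.04   0.007] F [-0.8 -0.2 -0.2] g 0.703 t 44.1 j6 40
```

View pics/c23.png

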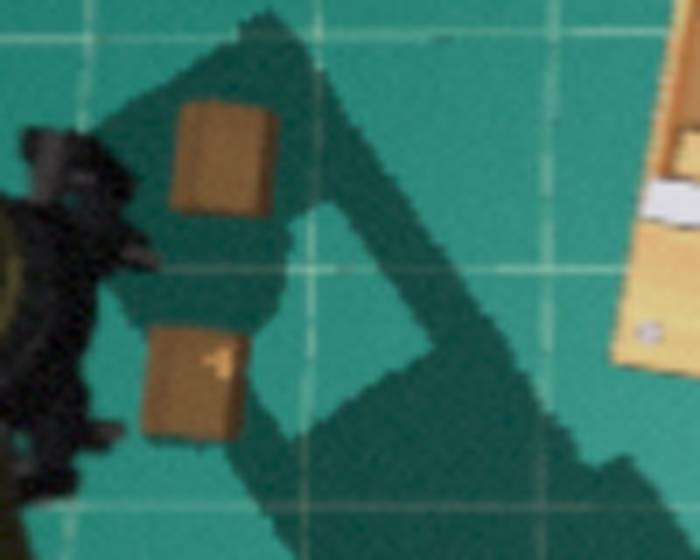

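move_arm(
  rows=[
    [60, 0, 0, 0, -0.055],
    [60, -2, -6, 0, 0],
    [60, -1, -5, 10, 0],
    [60, 0, 0, 15, 0],
    [60, 0, 0, 8, 0],
    [60, 0, 0, 0, 0],
  ],
)

```text
clock: 44.7
tcp_pos: [0.4276, 0.3453, 0.0578]
orientation: [[0.08, 0.996, -0.037], [0.997, -0.079, 0.009], [0.006, -0.038, -0.999]]
contact_force: [-0.5, 0.4, -0.7]
grip_width: 0.704
```

```bash
python3 -c "
from h import *
go(.4299,.345,.009,85)"
```

```text
tcp [0.4276 0.3453 0.0578] yaw 85.4 | TURN 0.007 then SHIFT x -0.4 y 4.2 z 48.7 | tilt [-0.037  0.009] F [-0.5  0.4 -0.7] g 0.704 t 44.7 j6 37
```

move_arm(
  rows=[
    [60, 0, 4, 5, 0],
    [60, 0, 0, 14, 0],
    [60, 0, 0, 15, 0],
    [60, 0, 0, 10, 0],
    [60, 0, 0, 4, 0],
    [60, 0, 0, 0, 0],
  ],
)

```text
clock: 45.3
tcp_pos: [0.4322, 0.3464, 0.0082]
orientation: [[0.079, 0.996, -0.034], [0.997, -0.079, 0.011], [0.008, -0.035, -0.999]]
contact_force: [0.1, 0.1, 0.2]
grip_width: 0.704
```

```bash
python3 -c "
from h import *
go(.4299,.345,.009,85)"
```

```text
tcp [0.4322 0.3464 0.0082] yaw 85.5 | TURN 0.008 then SHIFT x -1.6 y -2.2 z -0.8 | tilt [-0.034  0.011] F [0.1 0.1 0.2] g 0.704 t 45.3 j6 36
```

move_arm(
  rows=[
    [60, -1.5, -2, -0.5, 0],
    [40, 0, 0, 0, 0],
    [40, 0, 0, 0, 0],
    [40, 0, 0, 0, 0],
    [40, 0, 0, 0, 0],
    [40, 0, 0, -10, 0],
    [40, 0, 0, -20, 0],
    [40, 0, 0, -25, 0],
    [40, 0, 0, -25, 0],
    [40, 0, 0, -10, 0.08],
    [40, 0, 0, 0, 0],
  ],
)

```text
clock: 46.4
tcp_pos: [0.434, 0.3444, 0.1067]
orientation: [[0.16, 0.987, -0.031], [0.987, -0.16, 0.013], [0.007, -0.033, -0.999]]
contact_force: [-0.4, 0.3, -0.9]
grip_width: 0.51
```

```bash
python3 -c "
from h import *
go(.5228,-.0738,.1,80.8)"
```

```text
tcp [0.434  0.3444 0.1067] yaw 80.8 | TURN -0.001 then SHIFT x -398.7 y 154.6 z -1.3 | tilt [-0.031  0.013] F [-0.4  0.3 -0.9] g 0.510 t 46.4 j6 41
```

move_arm(
  rows=[
    [40, -20, 8, 0, 0],
    [40, -26, 10, 0, 0],
    [40, -26, 10, 0, 0],
    [40, -26, 10, 0, 0],
    [40, -26, 10, 0, 0],
    [40, -26, 10, 0, 0],
    [40, -26, 10, 0, 0],
    [40, -26, 10, 0, 0],
    [40, -26, 10, 0, 0],
    [40, -26, 10, 0, 0],
    [40, -26, 10, 0, 0],
    [40, -26, 10, 0, 0],
    [40, -26, 10, 0, 0],
    [40, -26, 10, 0, 0],
    [40, -20, 8, 0, 0],
    [40, -15, 6, 0, 0],
    [40, 0, 0, 0, 0],
    [40, 0, 0, 0, 0],
  ],
)

```text
clock: 48.2
tcp_pos: [0.5259, -0.0812, 0.0929]
orientation: [[0.125, 0.991, -0.039], [0.992, -0.125, 0.015], [0.01, -0.041, -0.999]]
contact_force: [1.4, -1.2, -0.6]
grip_width: 0.513
```

```bash
python3 -c "
from h import *
go(.5228,-.0738,.05,80.8)"
```

```text
tcp [ 0.5259 -0.0812  0.0929] yaw 82.8 | TURN 0.035 then SHIFT x 6.4 y -2.5 z 43.1 | tilt [-0.039  0.015] F [ 1.4 -1.2 -0.6] g 0.513 t 48.2 j6 -7
```

move_arm(
  rows=[
    [40, 0, 0, 0, 0.035],
    [40, 5, -2, 0, 0],
    [40, 0, 0, 12, 0],
    [40, 0, 0, 15, 0],
    [40, 0, 0, 12, 0],
    [40, 0, 0, 0, 0],
    [40, 0, 0, 0, 0],
  ],
)

```text
clock: 48.9
tcp_pos: [0.52, -0.0683, 0.0507]
orientation: [[0.15, 0.988, -0.043], [0.989, -0.149, 0.018], [0.011, -0.045, -0.999]]
contact_force: [-0.2, -0.4, -0.7]
grip_width: 0.51
```

```bash
python3 -c "
from h import *
go(.5228,-.0738,.027,80.8)"
```

```text
tcp [ 0.52   -0.0683  0.0507] yaw 81.4 | TURN 0.010 then SHIFT x -5.3 y 4.7 z 23.5 | tilt [-0.043  0.018] F [-0.2 -0.4 -0.7] g 0.510 t 48.9 j6 -4
```

move_arm(
  rows=[
    [40, -4, 4, 0, 0.01],
    [40, -1, 0, 6, 0],
    [40, 0, 0, 0, 0],
  ],
)

```text
clock: 49.2
tcp_pos: [0.5239, -0.0737, 0.0448]
orientation: [[0.159, 0.986, -0.041], [0.987, -0.159, 0.017], [0.01, -0.043, -0.999]]
contact_force: [-1.2, 0.7, -1.4]
grip_width: 0.507
```

```bash
python3 -c "
from h import *
go(.5228,-.0738,.027,80.8)"
```

```text
tcp [ 0.5239 -0.0737  0.0448] yaw 80.8 | TURN 0.001 then SHIFT x -0.4 y -0.3 z 17.8 | tilt [-0.041  0.017] F [-1.2  0.7 -1.4] g 0.507 t 49.2 j6 -4
```

move_arm(
  rows=[
    [40, 0, 0, 5, 0],
    [40, 0, 0, 6, 0],
    [40, 0, 0, 5, 0],
    [40, 0, 0, 1, 0],
    [40, 0, 0, 0, 0],
  ],
)

```text
clock: 49.7
tcp_pos: [0.5241, -0.074, 0.0278]
orientation: [[0.16, 0.986, -0.039], [0.987, -0.159, 0.017], [0.01, -0.041, -0.999]]
contact_force: [-1.0, 0.4, 3.1]
grip_width: 0.514
```

```bash
python3 -c "
from h import *
go(.5228,-.0738,.027,80.8)"
```

```text
tcp [ 0.5241 -0.074   0.0278] yaw 80.8 | TURN 0.000 then SHIFT x -0.1 y -1.3 z 0.8 | tilt [-0.039  0.017] F [-1.   0.4  3.1] g 0.514 t 49.7 j6 -4
```

move_arm(
  rows=[
    [40, 0, 0, 0.5, 0],
    [58, 0, 0, 0, 0],
    [58, 0, 0, 0, 0],
    [58, 0, 0, 0, 0],
    [58, 0, 0, -8, 0],
    [58, 0, 0, -10, 0],
    [58, 0, 0, -15, 0],
    [58, 0, 0, -20, 0],
    [58, 0, 0, -25, 0],
    [58, 0, 0, -25, 0],
    [58, 0, 0, -25, 0],
    [58, 0, 0, 0, 0],
  ],
)

```text
clock: 50.9
tcp_pos: [0.5292, -0.0762, 0.1645]
orientation: [[0.16, 0.986, -0.038], [0.987, -0.159, 0.017], [0.01, -0.04, -0.999]]
contact_force: [0.3, 0.2, 0.2]
grip_width: 0.681
```

```bash
python3 -c "
from h import *
f=save('top','top15');save('scene','scene15')
crop('top15',170,135,340,250,4.7,'c24');crop('scene15',180,150,340,270,5,'c25')
go(.5228,-.0738,.16,80.8)"
```

```text
tcp [ 0.5269 -0.0756  0.1614] yaw 80.8 | TURN 0.000 then SHIFT x 1.1 y -4.3 z 1.6 | tilt [-0.043  0.018] F [-0.3  0.  -0.7] g 0.680 t 51.0 j6 -4
```

View pics/c24.png

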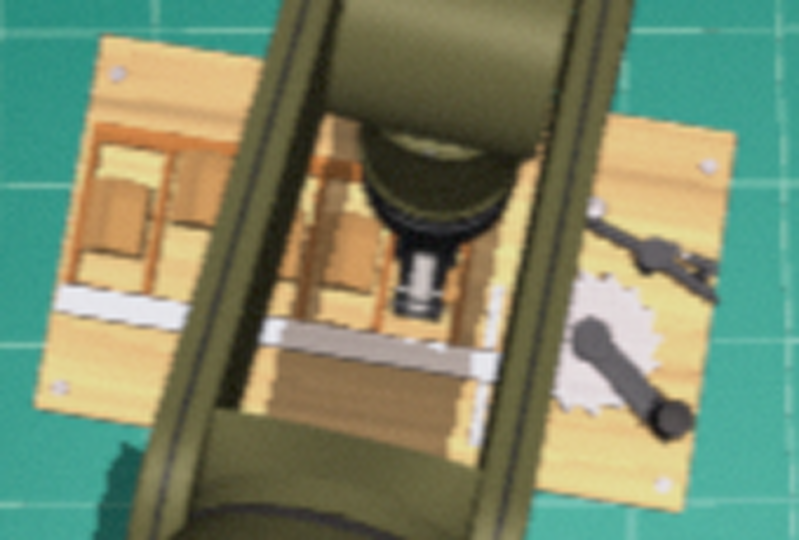

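View pics/c25.png

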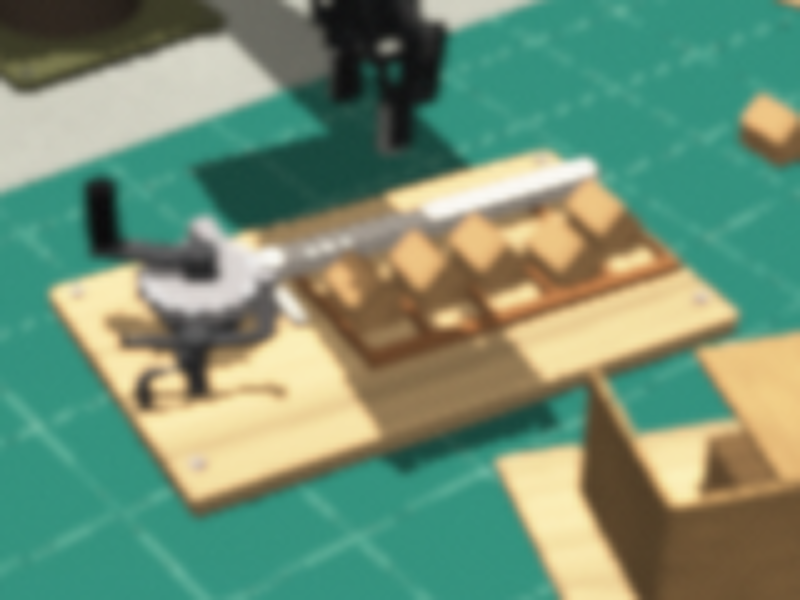

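move_arm(
  rows=[
    [50, 0, 0, 0, 0.134],
    [50, 0, 0, 0, 0.134],
    [50, 0, 0, 0, 0.134],
    [50, 0, 0, 0, 0.134],
    [50, 0, 0, 0, 0.134],
    [50, 0, 0, 0, 0],
  ],
)

```text
clock: 51.6
tcp_pos: [0.5199, -0.074, 0.1544]
orientation: [[0.754, 0.654, -0.059], [0.656, -0.755, 0.021], [-0.03, -0.055, -0.998]]
contact_force: [0.7, 0.2, 0.7]
grip_width: 0.586
```

```bash
python3 -c "
from h import *
f=load('top15'); w,k,z=blob(f,306,217,322,232,.112,.13);print(w,k,z)
go(.4242,-.2143,.16,42.3)"
```

```text
[ 0.42334324 -0.21093056  0.12084613] 54 0.12084613277578526
tcp [ 0.5199 -0.074   0.1544] yaw 41.0 | TURN -0.023 then SHIFT x -165.3 y 39.3 z -2.9 | tilt [-0.059  0.021] F [0.7 0.2 0.7] g 0.586 t 51.6 j6 36
```

move_arm(
  rows=[
    [50, -20, 5, 0, -0.023],
    [50, -25, 6, 0, 0],
    [50, -25, 6, 0, 0],
    [50, -25, 6, 0, 0],
    [50, -25, 6, 0, 0],
    [50, -22, 5, 0, 0],
    [50, -15, 4, -5, 0],
    [50, -8, 2, 0, 0],
    [50, 0, 0, 0, 0],
    [50, 0, 0, 0, 0],
  ],
)

```text
clock: 52.6
tcp_pos: [0.417, -0.2165, 0.1536]
orientation: [[0.715, 0.695, -0.075], [0.698, -0.715, 0.03], [-0.033, -0.074, -0.997]]
contact_force: [0.2, -0.7, 0.6]
grip_width: 0.583
```

```bash
python3 -c "
from h import *
go(.423,-.2125,.085,42.3)
f=save('top','top16');crop('top16',170,135,340,250,4.7,'c26')
hs=houses(f,(184,160,275,205))
for h in hs: print(w2c(h[:2]),h[2])"
```

```text
tcp [ 0.417  -0.2165  0.1536] yaw 44.3 | TURN 0.035 then SHIFT x 9.6 y 6.0 z 68.0 | tilt [-0.075  0.03 ] F [ 0.2 -0.7  0.6] g 0.583 t 52.6 j6 14
px [230. 182.] n 3985 ctr [550.7  14.9] ridge yaw 83.6 cost 11403.5 rect [551.6  18.1] [264.4 134.5] 89.6
[0.01828662 0.03709597] 83.5840993858605
```

View pics/c26.png

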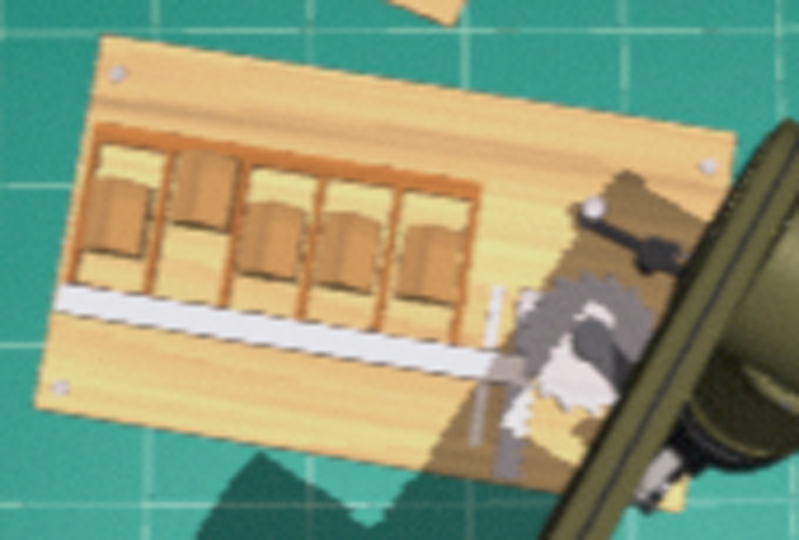

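move_arm(
  rows=[
    [50, 4, 3, 0, 0.035],
    [50, 4, 2, 0, 0],
    [50, 0, 0, 12, 0],
    [50, 0, 0, 12, 0],
    [50, 0, 0, 12, 0],
    [50, 0, 0, 12, 0],
    [50, 0, 0, 10, 0],
    [50, 0, 0, 0, 0],
    [50, 0, 0, 0, 0],
  ],
)

```text
clock: 53.55
tcp_pos: [0.4268, -0.2073, 0.0924]
orientation: [[0.728, 0.682, -0.074], [0.685, -0.728, 0.031], [-0.033, -0.073, -0.997]]
contact_force: [0.8, -0.7, 0.6]
grip_width: 0.586
```

```bash
python3 -c "
from h import *
go(.423,-.2125,.085,42.3)
save('scene','scene17');crop('scene17',170,150,270,225,7,'c27')"
```

```text
tcp [ 0.4268 -0.2073  0.0924] yaw 43.3 | TURN 0.017 then SHIFT x -6.0 y 1.9 z 7.5 | tilt [-0.074  0.031] F [ 0.8 -0.7  0.6] g 0.586 t 53.5 j6 17
```

View pics/c27.png

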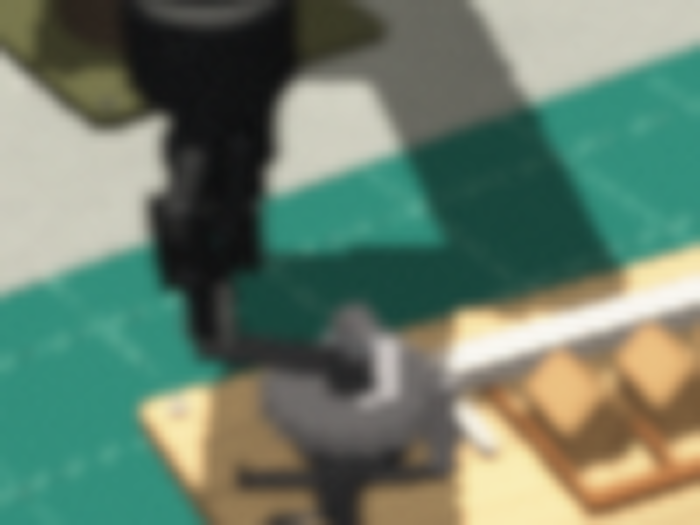

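move_arm(
  rows=[
    [50, -5, 2, 4, 0.017],
    [50, -2, 0, 2, 0],
    [50, 0, 0, 0, 0],
    [18, 0, 0, 0, 0],
    [18, 0, 0, 0, 0],
    [18, 0, 0, 0, 0],
    [18, 0, 0, 0, 0],
    [18, 0, 0, 0, 0],
  ],
  newtons=30,
)

```text
clock: 54.4
tcp_pos: [0.423, -0.2146, 0.0878]
orientation: [[0.741, 0.668, -0.071], [0.671, -0.741, 0.029], [-0.033, -0.069, -0.997]]
contact_force: [-1.0, 0.7, -0.4]
grip_width: 0.268
```

```bash
python3 -c "
from h import *
go(.423,-.2125,.085,42.3);drum()"
```

```text
tcp [ 0.423  -0.2146  0.0878] yaw 42.2 | TURN -0.002 then SHIFT x 1.5 y -1.4 z 2.9 | tilt [-0.071  0.029] F [-1.   0.7 -0.4] g 0.268 t 54.4 j6 17
r 65.6 ang 223.5
```

move_arm(
  rows=[
    [18, 0.1, -4, 0, 0.06],
    [18, 0.1, -4, 0, 0.06],
    [18, 0.1, -4, 0, 0.06],
    [18, 0.1, -4, 0, 0.06],
    [18, 0.1, -4, 0, 0.06],
    [18, 0.1, -4, 0, 0.06],
    [18, 0.1, -4, 0, 0.06],
    [18, 0.1, -4, 0, 0.06],
    [18, 0, 0, 0, 0],
  ],
)

```text
clock: 55.3
tcp_pos: [0.408, -0.1899, 0.0881]
orientation: [[0.968, 0.241, -0.071], [0.243, -0.97, 0.02], [-0.064, -0.036, -0.997]]
contact_force: [-0.6, 4.1, 0.9]
grip_width: 0.25
```

```bash
python3 -c "
from h import *
go(.423,-.2125,.085);drum()
save('top','top18');crop('top18',170,135,340,250,4.7,'c28')"
```

```text
tcp [ 0.408  -0.1899  0.0881] yaw 14.1 | TURN -0.000 then SHIFT x 9.2 y 25.7 z 1.6 | tilt [-0.071  0.02 ] F [-0.6  4.1  0.9] g 0.250 t 55.3 j6 47
r 65.8 ang 197.9
```

View pics/c28.png

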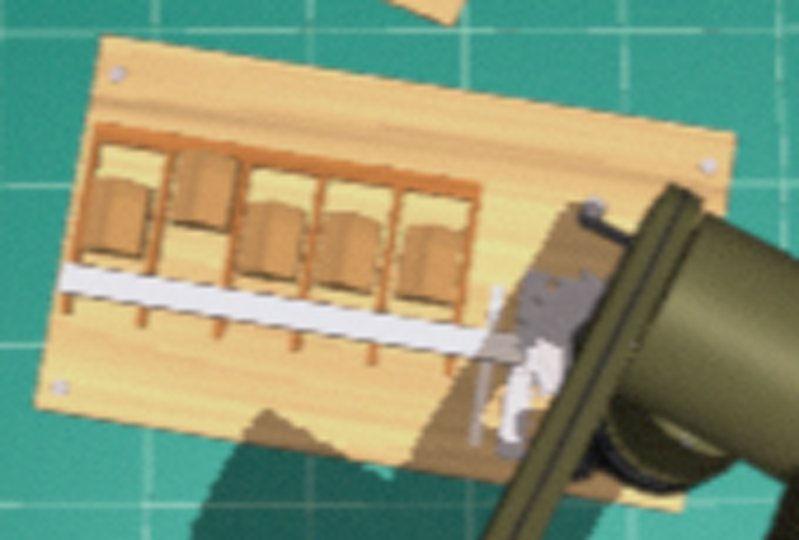

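move_arm(
  rows=[
    [18, 0.1, -4, 0, 0.06],
    [18, 0.1, -4, 0, 0.06],
    [18, 0.1, -4, 0, 0.06],
    [18, 0.1, -4, 0, 0.06],
    [18, 0.1, -4, 0, 0.06],
    [18, 0.1, -4, 0, 0.06],
    [18, 0.1, -4, 0, 0.06],
    [18, 0.1, -4, 0, 0.06],
    [18, 0.1, -4, 0, 0.06],
    [18, 0.1, -4, 0, 0.06],
    [18, 0.1, -4, 0, 0.06],
    [18, 0, 0, 0, 0],
  ],
)

```text
clock: 56.55
tcp_pos: [0.4085, -0.1505, 0.0878]
orientation: [[0.911, -0.405, -0.08], [-0.406, -0.914, 0.015], [-0.079, 0.019, -0.997]]
contact_force: [0.0, 1.1, 0.1]
grip_width: 0.242
```

```bash
python3 -c "
from h import *
go(.423,-.2125,.085);drum()
save('top','top19');crop('top19',170,135,340,250,4.7,'c29')"
```

```text
tcp [ 0.4085 -0.1505  0.0878] yaw -24.0 | TURN -0.000 then SHIFT x 38.5 y 50.7 z 0.7 | tilt [-0.08   0.015] F [0.  1.1 0.1] g 0.242 t 56.5 j6 90
r 64.8 ang 162.8
```

View pics/c29.png

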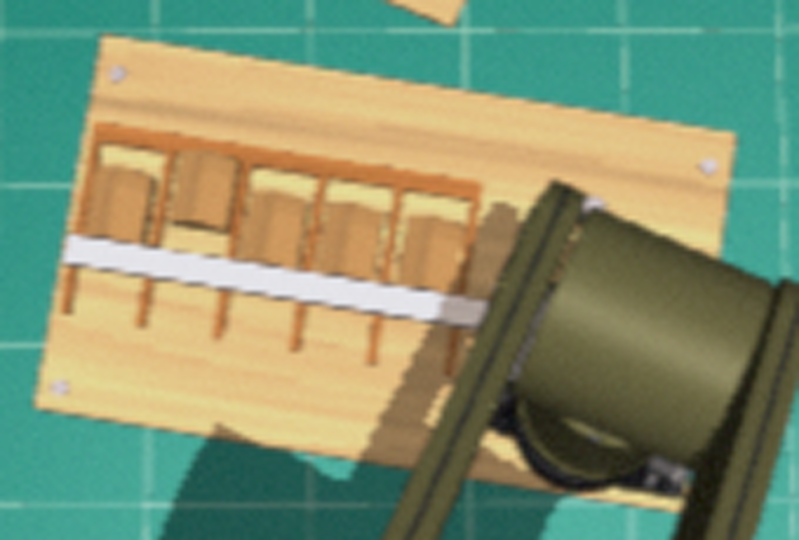

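move_arm(
  rows=[
    [18, 0.1, -4, 0, 0.056],
    [18, 0.1, -4, 0, 0.056],
    [18, 0.1, -4, 0, 0.056],
    [18, 0.1, -4, 0, 0.056],
    [18, 0.1, -4, 0, 0.056],
    [18, 0.1, -4, 0, 0.056],
    [18, 0.1, -4, 0, 0.056],
    [18, 0.1, -4, 0, 0.056],
    [18, 0, 0, 0, 0],
  ],
)

```text
clock: 57.5
tcp_pos: [0.4233, -0.1249, 0.0877]
orientation: [[0.645, -0.759, -0.087], [-0.761, -0.648, 0.02], [-0.072, 0.053, -0.996]]
contact_force: [-1.9, 0.1, -0.9]
grip_width: 0.251
```

```bash
python3 -c "
from h import *
go(.423,-.2125,.085);drum()"
```

```text
tcp [ 0.4233 -0.1249  0.0877] yaw -49.7 | TURN -0.000 then SHIFT x 66.7 y 56.8 z 0.9 | tilt [-0.087  0.02 ] F [-1.9  0.1 -0.9] g 0.251 t 57.5 j6 119
r 64.9 ang 136.5
```

move_arm(
  rows=[
    [18, 0.1, -3, 0, 0.045],
    [18, 0.1, -3, 0, 0.045],
    [18, 0.1, -3, 0, 0.03],
    [18, 0, -2, 0, 0.01],
    [18, 0, -2, 0, 0],
    [18, 0, 0, 0, 0],
  ],
)

```text
clock: 58.1
tcp_pos: [0.4291, -0.1193, 0.0877]
orientation: [[0.55, -0.83, -0.093], [-0.832, -0.554, 0.019], [-0.067, 0.066, -0.996]]
contact_force: [-1.7, 1.4, -0.6]
grip_width: 0.248
```

```bash
python3 -c "
from h import *
go(.423,-.2125,.085);drum()
save('top','top20');crop('top20',170,135,340,250,4.7,'c30')"
```

```text
tcp [ 0.4291 -0.1193  0.0877] yaw -56.5 | TURN -0.000 then SHIFT x 74.4 y 56.5 z 1.5 | tilt [-0.093  0.019] F [-1.7  1.4 -0.6] g 0.248 t 58.1 j6 127
r 65.1 ang 129.3
```

View pics/c30.png

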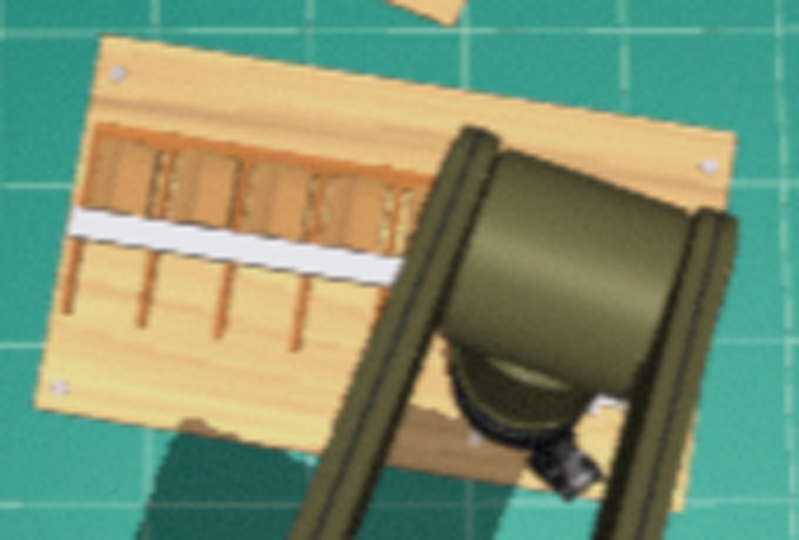

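move_arm(
  rows=[
    [18, 0, -2.5, 0, 0],
    [18, 0, -2.5, 0, 0],
    [18, 0, -2.5, 0, 0],
  ],
)

```text
clock: 58.45
tcp_pos: [0.4287, -0.1191, 0.0871]
orientation: [[0.557, -0.824, -0.104], [-0.828, -0.561, 0.013], [-0.069, 0.079, -0.994]]
contact_force: [-8.4, -5.3, 1.1]
grip_width: 0.251
```

```bash
python3 -c "
from h import *
go(.423,-.2125,.085);drum()"
```

```text
tcp [ 0.4287 -0.1191  0.0871] yaw -56.1 | TURN -0.000 then SHIFT x 74.3 y 56.9 z 1.5 | tilt [-0.104  0.013] F [-8.4 -5.3  1.1] g 0.251 t 58.5 j6 127
r 65.4 ang 129.2
```

move_arm(
  rows=[
    [18, 0, 0.5, 0, 0],
    [50, 0, 0, 0, 0],
    [50, 0, 0, 0, 0],
    [50, 0, 0, 0, 0],
    [50, 0, 0, 0, 0],
    [50, -1, 1, -12, 0],
    [50, -1.2, 1.3, -15, 0],
    [50, -1.2, 1.3, -15, 0],
    [50, -1.2, 1.3, -15, 0],
    [50, -1.2, 1.3, -15, 0],
    [50, 0, 0, 0, 0],
  ],
)

```text
clock: 59.55
tcp_pos: [0.4283, -0.1206, 0.1614]
orientation: [[0.563, -0.819, -0.106], [-0.823, -0.567, 0.009], [-0.067, 0.082, -0.994]]
contact_force: [1.2, 1.0, -0.7]
grip_width: 0.585
```

```bash
python3 -c "
from h import *
go(.515,-.115,.17)
f=save('top','top21');crop('top21',170,135,340,250,4.7,'c31');save('scene','scene21');crop('scene21',180,150,340,270,5,'c32')"
```

```text
tcp [ 0.4283 -0.1206  0.1614] yaw -55.6 | TURN -0.000 then SHIFT x 43.7 y -73.5 z -17.6 | tilt [-0.106  0.009] F [ 1.2  1.  -0.7] g 0.585 t 59.5 j6 126
```

View pics/c31.png

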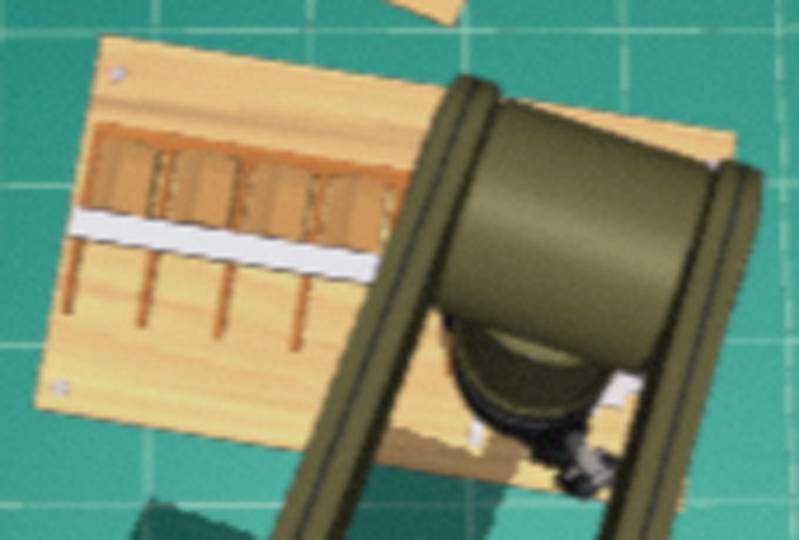

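View pics/c32.png

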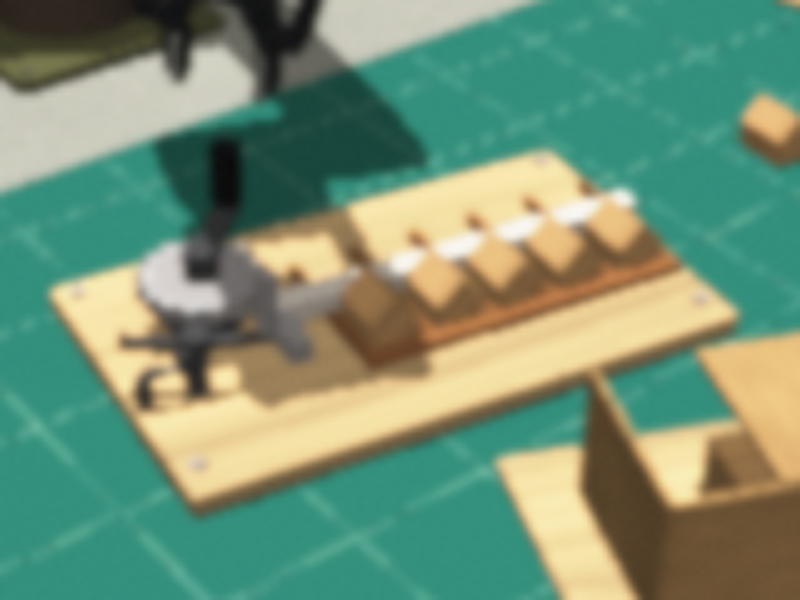

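move_arm(
  rows=[
    [20, 0, 0, 0, -0.139],
    [20, 0, 0, 0, -0.139],
    [0, 0, 0, 0, -0.139],
    [0, 0, 0, 0, -0.139],
    [0, 0, 0, 0, -0.139],
    [0, 0, 0, 0, -0.139],
    [0, 0, 0, 0, -0.139],
    [0, 0, 0, 0, 0],
  ],
)

```text
clock: 60.45
tcp_pos: [0.4212, -0.1183, 0.1512]
orientation: [[0.991, 0.044, -0.124], [0.046, -0.999, 0.015], [-0.124, -0.02, -0.992]]
contact_force: [-0.0, -0.5, -0.2]
grip_width: -0.0
```

```bash
python3 -c "
from h import *
f=load('top16');print(blob(f,288,172,304,186,.094,.112))
go(.548,-.125,.165,0)"
```

```text
(array([ 0.5463443 , -0.16787886,  0.10306921]), 21, np.float64(0.10306921015172588))
tcp [ 0.4212 -0.1183  0.1512] yaw 2.7 | TURN 0.046 then SHIFT x 124.1 y 6.2 z -29.6 | tilt [-0.124  0.015] F [-0.  -0.5 -0.2] g -0.000 t 60.5 j6 68
```

move_arm(
  rows=[
    [0, 18, 1, -5, 0.046],
    [0, 20, 1, -5, 0],
    [0, 20, 1, -5, 0],
    [0, 20, 1, -5, 0],
    [0, 20, 1, -5, 0],
    [0, 15, 1, -4, 0],
    [0, 8, 0, 0, 0],
    [0, 0, 0, 0, 0],
    [0, 0, 0, 0, 0],
  ],
)

```text
clock: 61.35
tcp_pos: [0.5428, -0.1237, 0.1558]
orientation: [[0.989, -0.033, -0.141], [-0.031, -0.999, 0.019], [-0.141, -0.015, -0.99]]
contact_force: [-0.8, 0.0, -0.3]
grip_width: -0.002
```

```bash
python3 -c "
from h import *
go(.548,-.135,.082,0)"
```

```text
tcp [ 0.5428 -0.1237  0.1558] yaw -1.8 | TURN -0.031 then SHIFT x 15.6 y 12.7 z 72.1 | tilt [-0.141  0.019] F [-0.8  0.  -0.3] g -0.002 t 61.4 j6 76
```

move_arm(
  rows=[
    [0, 4, 5, 10, -0.031],
    [0, 3, 4, 13, 0],
    [0, 3, 0, 14, 0],
    [0, 2, 0, 13, 0],
    [0, 2, 0, 12, 0],
    [0, 1, 0, 8, 0],
    [0, 0, 0, 0, 0],
  ],
)

```text
clock: 62.05
tcp_pos: [0.5416, -0.1309, 0.079]
orientation: [[0.989, -0.008, -0.147], [-0.005, -1.0, 0.021], [-0.147, -0.02, -0.989]]
contact_force: [-0.5, 0.0, 0.7]
grip_width: 0.002
```

```bash
python3 -c "
from h import *
go(.548,-.135,.082,0);save('top','top22');crop('top22',250,140,330,210,8,'c33');save('scene','scene22');crop('scene22',180,150,280,225,7,'c34')"
```

```text
tcp [ 0.5416 -0.1309  0.079 ] yaw -0.3 | TURN -0.005 then SHIFT x 5.9 y 4.0 z -4.0 | tilt [-0.147  0.021] F [-0.5  0.   0.7] g 0.002 t 62.0 j6 74
```

View pics/c33.png

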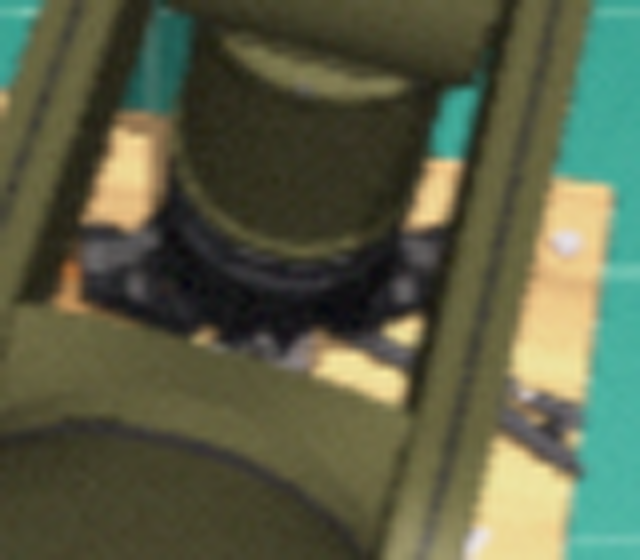

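View pics/c34.png

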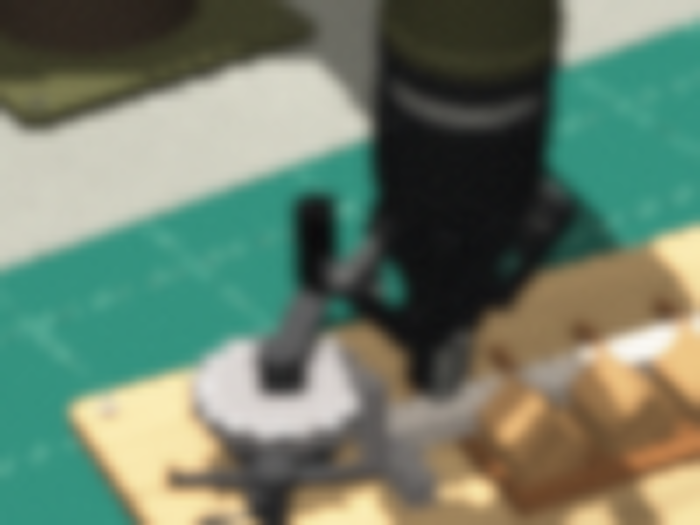

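move_arm(
  rows=[
    [0, 6, 0, -2, 0],
    [0, 1, 4, 0, 0],
    [0, 1, 4, 0, 0],
    [0, 1, 4, 0, 0],
    [0, 1, 4, 0, 0],
    [0, 1, 4, 0, 0],
    [0, 0, 0, 0, 0],
  ],
)

```text
clock: 62.85
tcp_pos: [0.5576, -0.1514, 0.0829]
orientation: [[0.99, -0.009, -0.138], [-0.006, -1.0, 0.023], [-0.138, -0.022, -0.99]]
contact_force: [-0.5, 3.5, 0.5]
grip_width: -0.001
```

```bash
python3 -c "
from h import *
go(.562,-.170,.082,0);save('scene','scene23');crop('scene23',180,150,280,225,7,'c35')"
```

```text
tcp [ 0.5576 -0.1514  0.0829] yaw -0.3 | TURN -0.006 then SHIFT x 4.5 y 18.6 z -0.2 | tilt [-0.138  0.023] F [-0.5  3.5  0.5] g -0.001 t 62.9 j6 72
```

View pics/c35.png

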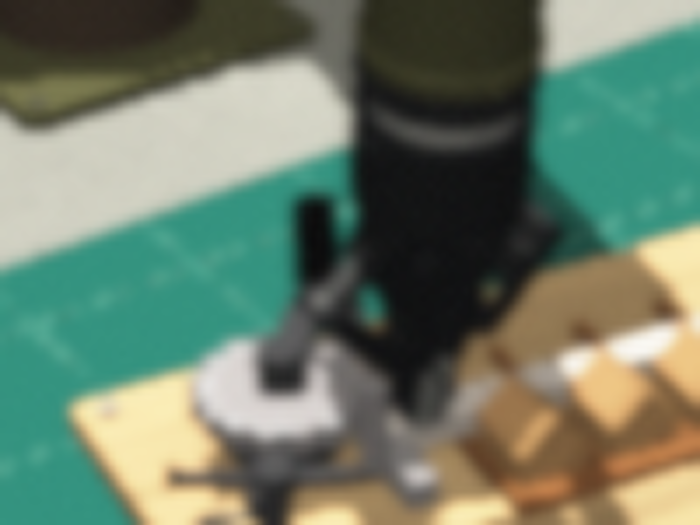

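move_arm(
  rows=[
    [0, 1, 4, 0, 0],
    [0, 1, 4, 0, 0],
    [0, 1, 4, 0, 0],
    [0, 1, 4, 0, 0],
    [0, 0, 4, 0, 0],
    [0, 0, 0, 0, 0],
  ],
)

```text
clock: 63.5
tcp_pos: [0.5713, -0.1622, 0.0832]
orientation: [[0.993, -0.012, -0.119], [-0.007, -0.999, 0.04], [-0.119, -0.039, -0.992]]
contact_force: [-0.0, -0.8, -0.0]
grip_width: 0.002
```

```bash
python3 -c "
from h import *
go(.562,-.170,.082,0);save('top','top24');crop('top24',250,140,340,210,8,'c36');save('scene','scene24');crop('scene24',180,150,280,225,7,'c37')"
```

```text
tcp [ 0.5713 -0.1622  0.0832] yaw -0.4 | TURN -0.007 then SHIFT x -9.1 y 7.9 z 2.0 | tilt [-0.119  0.04 ] F [-0.  -0.8 -0. ] g 0.002 t 63.5 j6 71
```

View pics/c36.png

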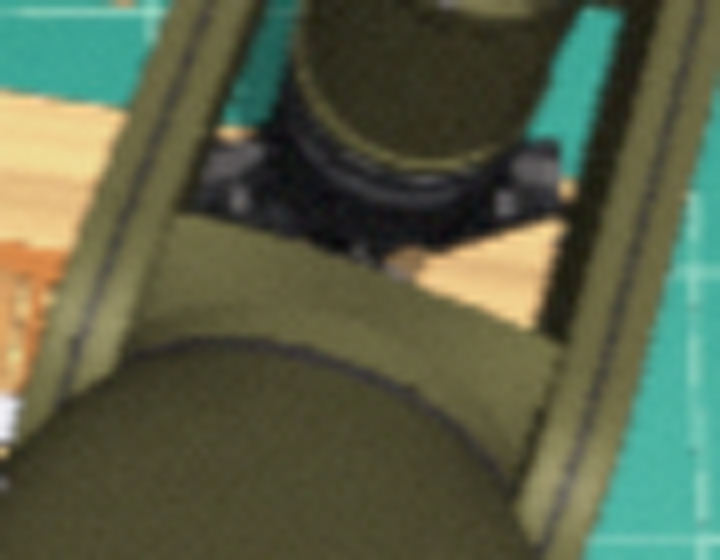

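View pics/c37.png

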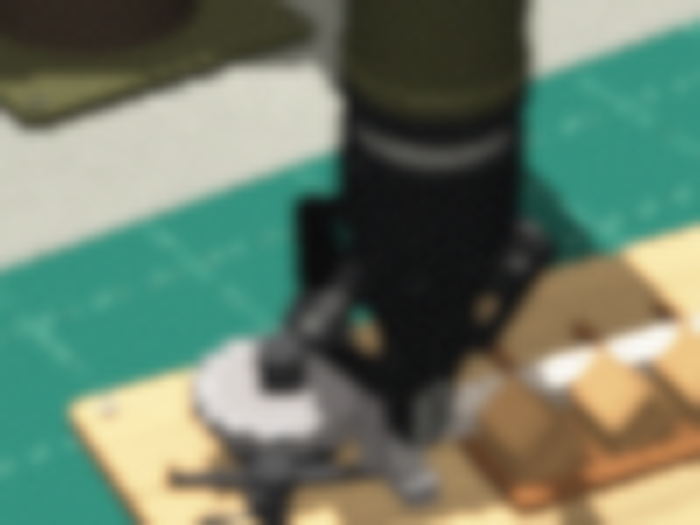

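move_arm(
  rows=[
    [0, -2, 3, 0, 0],
    [0, -1, 4, 0, 0],
    [0, -1, 4, 0, 0],
    [0, 0, 4, 0, 0],
    [0, 0, 0, 0, 0],
  ],
)

```text
clock: 64.1
tcp_pos: [0.5648, -0.1806, 0.083]
orientation: [[0.992, -0.012, -0.122], [-0.007, -0.999, 0.037], [-0.122, -0.036, -0.992]]
contact_force: [-0.3, -0.4, -0.1]
grip_width: -0.001
```

```bash
python3 -c "
from h import *
go(.562,-.170,.082,0);save('top','top25');crop('top25',250,140,340,210,8,'c38');save('scene','scene25');crop('scene25',180,150,280,225,7,'c39')"
```

```text
tcp [ 0.5648 -0.1806  0.083 ] yaw -0.4 | TURN -0.007 then SHIFT x -2.6 y -10.5 z 1.7 | tilt [-0.122  0.037] F [-0.3 -0.4 -0.1] g -0.001 t 64.1 j6 69
```

View pics/c38.png

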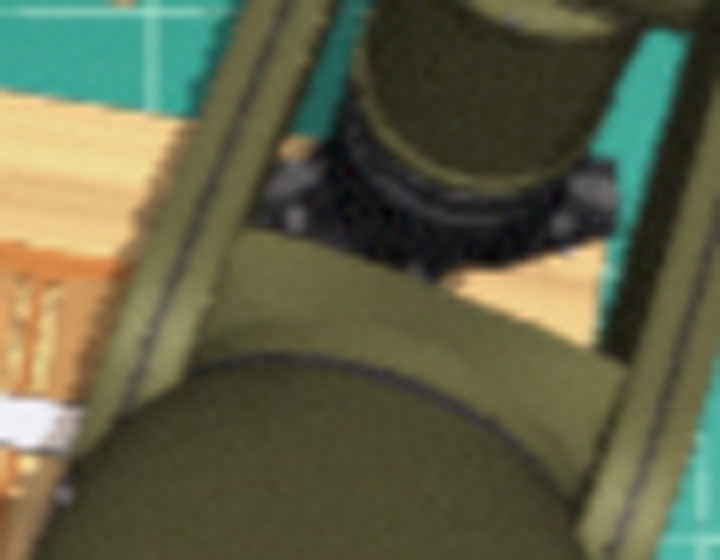

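View pics/c39.png

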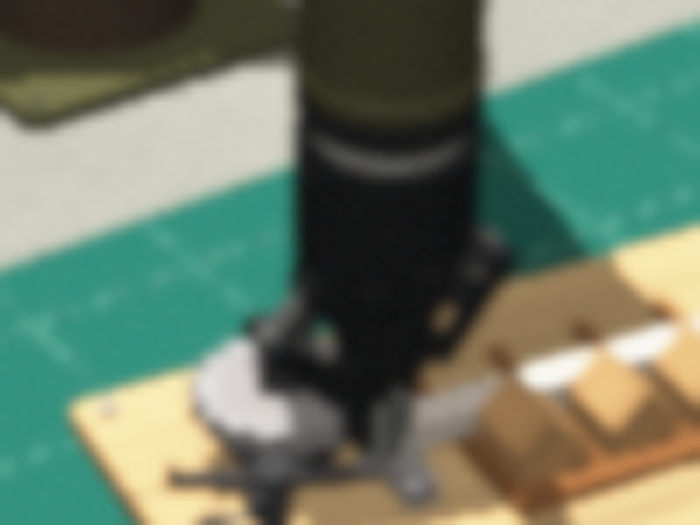

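move_arm(
  rows=[
    [0, 0, -6, 0, 0],
    [0, 0, -6, 0, 0],
    [0, -1, 0, -12, 0],
    [0, -2, 0, -18, 0],
    [0, -2, 0, -18, 0],
    [0, -2, 0, -20, 0],
    [0, -2, -10, -20, 0],
    [0, 0, -20, 0, 0],
    [0, 0, -25, 0, 0],
    [0, 0, -25, 0, 0],
    [0, 0, -25, 0, 0],
    [0, 0, -25, 0, 0],
    [0, 0, -25, 0, 0],
    [0, 0, -25, 0, 0],
    [0, 0, -25, 0, 0],
    [0, 0, -25, 0, 0],
    [0, 0, -25, 0, 0],
    [0, 0, -25, 0, 0],
    [0, 0, -15, 0, 0],
    [0, 0, 0, 0, 0],
  ],
)

```text
clock: 66.2
tcp_pos: [0.5522, 0.1532, 0.1847]
orientation: [[0.989, -0.002, -0.148], [0.004, -0.999, 0.04], [-0.148, -0.04, -0.988]]
contact_force: [-0.7, -0.4, -0.5]
grip_width: -0.0
```

```bash
python3 -c "
from h import *
go(.562,.170,.2,0);f=save('top','top26');crop('top26',170,135,340,250,4.7,'c40');save('scene','scene26');crop('scene26',180,150,340,270,5,'c41')
for n,b in dict(post=(300,163,315,176,.096,.112),knob=(270,212,288,230,.112,.13)).items():
    w,k,z=blob(f,*b); print(n,np.round(w,4),k,z)"
```

```text
tcp [0.5522 0.1532 0.1847] yaw 0.2 | TURN 0.004 then SHIFT x 7.4 y -17.5 z -15.9 | tilt [-0.148  0.04 ] F [-0.7 -0.4 -0.5] g -0.000 t 66.2 j6 98
post [nan nan nan] 0 nan
knob [ 0.4302 -0.1195  0.121 ] 53 0.12096045191311999
  return _methods._mean(a, axis=axis, dtype=dtype,
  ret = ret.dtype.type(ret / rcount)
```

View pics/c40.png

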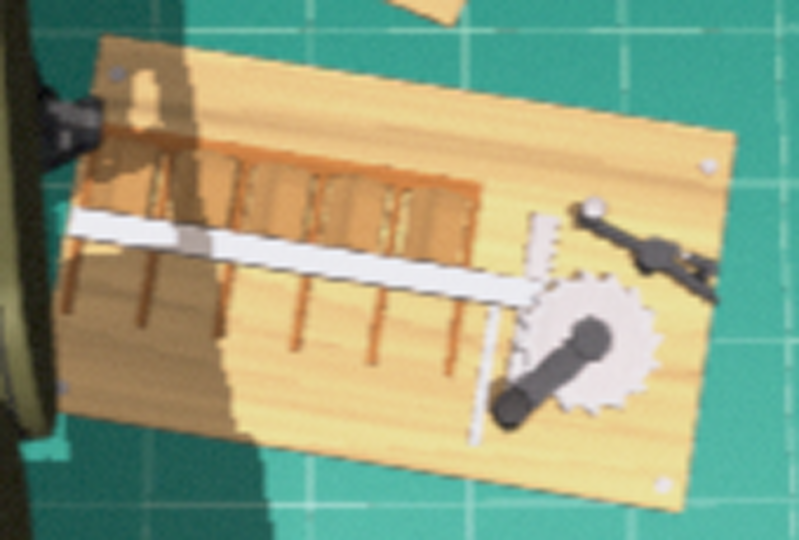

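View pics/c41.png

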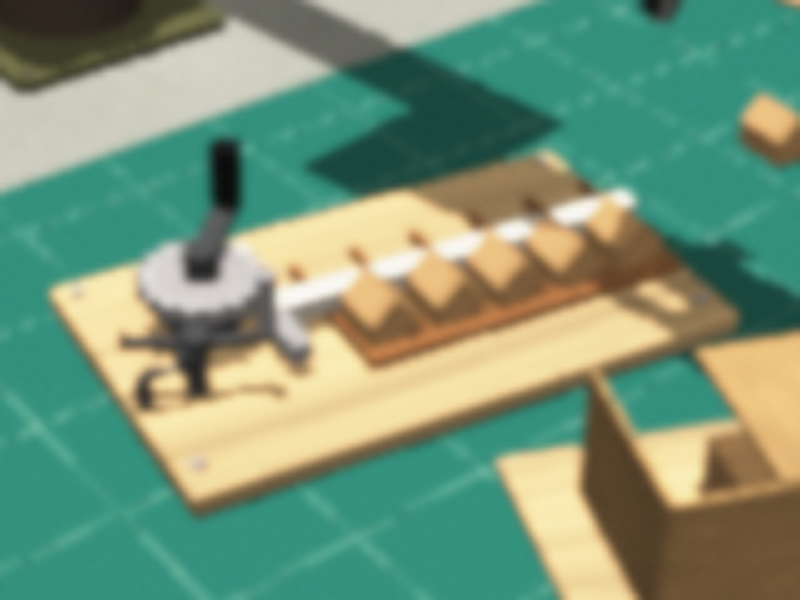

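move_arm(
  rows=[
    [0, 0, 20, 0, 0],
    [0, 0, 25, 0, 0],
    [0, 0, 25, 0, 0],
    [0, 0, 25, 0, 0],
    [0, 0, 25, 0, 0],
    [0, 0, 25, 0, 0],
    [0, 0, 25, 0, 0],
    [0, 0, 25, 0, 0],
    [0, 0, 25, 0, 0],
    [0, 0, 25, 0, 0],
    [0, 0, 20, 0, 0],
    [0, 0, 0, 0, 0.13],
    [0, 0, 0, 0, 0.13],
    [0, 0, 0, 0, 0.13],
    [0, 0, 0, 0, 0.13],
    [0, 0, 0, 0, 0.13],
    [0, 0, 0, 0, 0.13],
    [0, 0, 0, 0, 0.13],
    [0, 0, 0, 0, 0],
  ],
)

```text
clock: 68.2
tcp_pos: [0.5382, -0.154, 0.1724]
orientation: [[0.548, -0.821, -0.157], [-0.828, -0.559, 0.031], [-0.114, 0.113, -0.987]]
contact_force: [0.2, 0.5, 0.5]
grip_width: 0.003
```

```bash
python3 -c "
from h import *
f=load('top26');print(blob(f,288,172,304,186,.094,.112))
go(.532,-.146,.15,-53.5)"
```

```text
(array([ 0.54630036, -0.16784932,  0.10326769]), 22, np.float64(0.10326769427509208))
tcp [ 0.5382 -0.154   0.1724] yaw -56.5 | TURN -0.052 then SHIFT x -7.3 y -2.3 z 23.4 | tilt [-0.157  0.031] F [0.2 0.5 0.5] g 0.003 t 68.2 j6 127
```

move_arm(
  rows=[
    [0, -4, -1, 6, -0.05],
    [0, -4, -1, 8, 0],
    [0, 0, 0, 8, 0],
    [0, 0, 0, 0, 0],
    [0, 0, 0, 0, 0],
  ],
)

```text
clock: 68.7
tcp_pos: [0.5296, -0.1487, 0.1499]
orientation: [[0.592, -0.79, -0.159], [-0.797, -0.604, 0.031], [-0.12, 0.108, -0.987]]
contact_force: [0.3, -0.4, -0.5]
grip_width: -0.0
```

```bash
python3 -c "
from h import *
go(.531,-.145,.08,-53.5)"
```

```text
tcp [ 0.5296 -0.1487  0.1499] yaw -53.4 | TURN 0.002 then SHIFT x 6.3 y -10.9 z 68.9 | tilt [-0.159  0.031] F [ 0.3 -0.4 -0.5] g -0.000 t 68.7 j6 124
```

move_arm(
  rows=[
    [0, 0, -1.5, 10, 0],
    [0, 0.5, -2, 13, 0],
    [0, 1, -2, 14, 0],
    [0, 1, -2, 13, 0],
    [0, 1, -2, 12, 0],
    [0, 1, -1, 7, 0],
    [0, 0, 0, 0, 0],
  ],
)

```text
clock: 69.4
tcp_pos: [0.5298, -0.1431, 0.0736]
orientation: [[0.593, -0.789, -0.159], [-0.796, -0.604, 0.031], [-0.12, 0.108, -0.987]]
contact_force: [-0.0, 0.0, 0.5]
grip_width: 0.003
```

```bash
python3 -c "
from h import *
go(.531,-.145,.08,-53.5)"
```

```text
tcp [ 0.5298 -0.1431  0.0736] yaw -53.3 | TURN 0.003 then SHIFT x 1.4 y 0.9 z -6.6 | tilt [-0.159  0.031] F [-0.   0.   0.5] g 0.003 t 69.4 j6 125
```

move_arm(
  rows=[
    [0, 4, 0, -3, 0],
    [0, 4, 0, -2, 0],
    [0, 4, 0, -1, 0],
    [0, 4, 0, -0.5, 0],
    [0, 4, 0, -0.5, 0],
  ],
)

```text
clock: 69.9
tcp_pos: [0.5441, -0.1588, 0.0796]
orientation: [[0.593, -0.79, -0.158], [-0.796, -0.604, 0.034], [-0.122, 0.106, -0.987]]
contact_force: [-0.9, 2.6, -0.6]
grip_width: 0.0
```

```bash
python3 -c "
from h import *
go(.5535,-.175,.08,-53.5)"
```

```text
tcp [ 0.5441 -0.1588  0.0796] yaw -53.3 | TURN 0.003 then SHIFT x 18.5 y 2.3 z -2.4 | tilt [-0.158  0.034] F [-0.9  2.6 -0.6] g 0.000 t 69.9 j6 124
```

move_arm(
  rows=[
    [0, 4, 0, -0.5, 0],
    [0, 4, 0, -0.5, 0],
    [0, 4, 0, -0.5, 0],
    [0, 4, 0, -0.5, 0],
    [0, 4, 0, -0.5, 0],
    [0, 0, 0, 0, 0],
  ],
)

```text
clock: 70.5
tcp_pos: [0.5594, -0.1793, 0.0805]
orientation: [[0.593, -0.79, -0.154], [-0.796, -0.604, 0.029], [-0.116, 0.106, -0.988]]
contact_force: [-0.4, 0.1, -0.2]
grip_width: -0.002
```

```bash
python3 -c "
from h import *
go(.5535,-.175,.08,-53.5);save('top','top27');crop('top27',250,140,340,210,8,'c42')"
```

```text
tcp [ 0.5594 -0.1793  0.0805] yaw -53.3 | TURN 0.003 then SHIFT x -6.9 y 2.0 z 1.6 | tilt [-0.154  0.029] F [-0.4  0.1 -0.2] g -0.002 t 70.5 j6 123
```

View pics/c42.png

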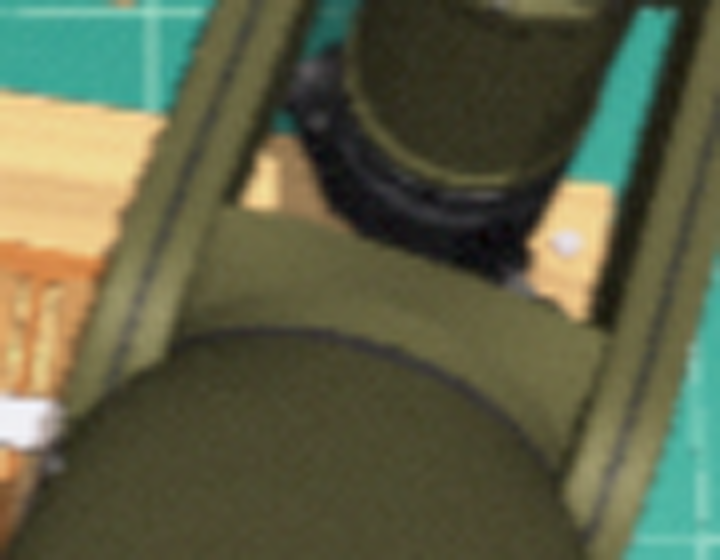

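move_arm(
  rows=[
    [0, -5, 0, 0, 0],
    [0, -6, 0, 0, 0],
    [0, -6, 0, 0, 0],
    [0, -1, 1.5, -12, 0],
    [0, -2, 2, -18, 0],
    [0, -2, 2, -18, 0],
    [0, -2, 2, -20, 0],
    [0, -2, 2, -20, 0],
    [0, -15, -10, 0, 0],
    [0, -20, -15, 0, 0],
    [0, -20, -15, 0, 0],
    [0, -20, -15, 0, 0],
    [0, -20, -15, 0, 0],
    [0, -20, -15, 0, 0],
    [0, -20, -15, 0, 0],
    [0, -20, -15, 0, 0],
    [0, -20, -15, 0, 0],
    [0, -20, -15, 0, 0],
    [0, -10, -7, 0, 0],
    [0, 0, 0, 0, 0],
  ],
)

```text
clock: 72.55
tcp_pos: [0.5358, 0.1136, 0.1861]
orientation: [[0.596, -0.786, -0.161], [-0.793, -0.608, 0.034], [-0.125, 0.108, -0.986]]
contact_force: [-0.3, -0.1, -0.2]
grip_width: 0.002
```

```bash
python3 -c "
from h import *
go(.562,.170,.2,0);f=save('top','top28');crop('top28',170,135,340,250,4.7,'c43');save('scene','scene28');crop('scene28',180,150,340,270,5,'c44')
for n,b in dict(post=(300,163,315,176,.096,.112),knob=(270,212,288,230,.112,.13)).items():
    w,k,z=blob(f,*b); print(n,np.round(w,4),k,z)"
```

```text
tcp [0.5358 0.1136 0.1861] yaw -53.1 | TURN -0.926 then SHIFT x 24.1 y -56.7 z -16.0 | tilt [-0.161  0.034] F [-0.3 -0.1 -0.2] g 0.002 t 72.5 j6 148
post [ 0.5701 -0.2     0.1034] 20 0.10335029288752307
knob [ 0.43   -0.1192  0.1209] 55 0.1208610178599121
```

View pics/c43.png

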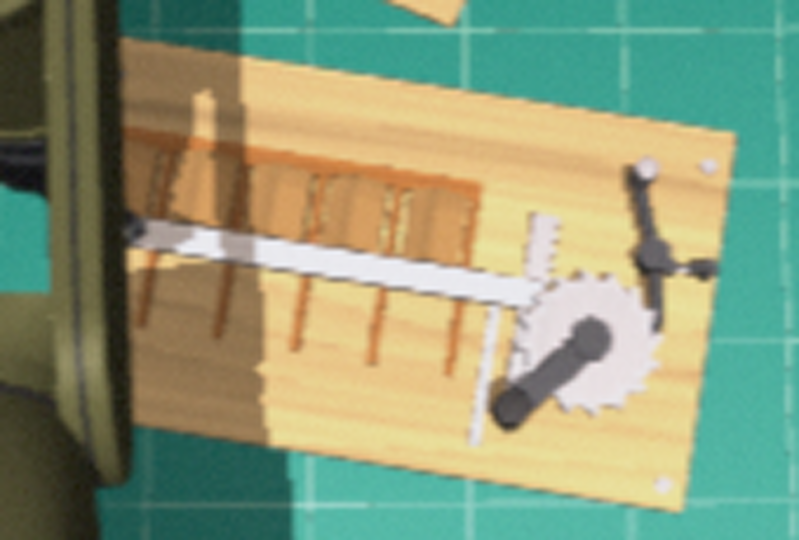

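View pics/c44.png

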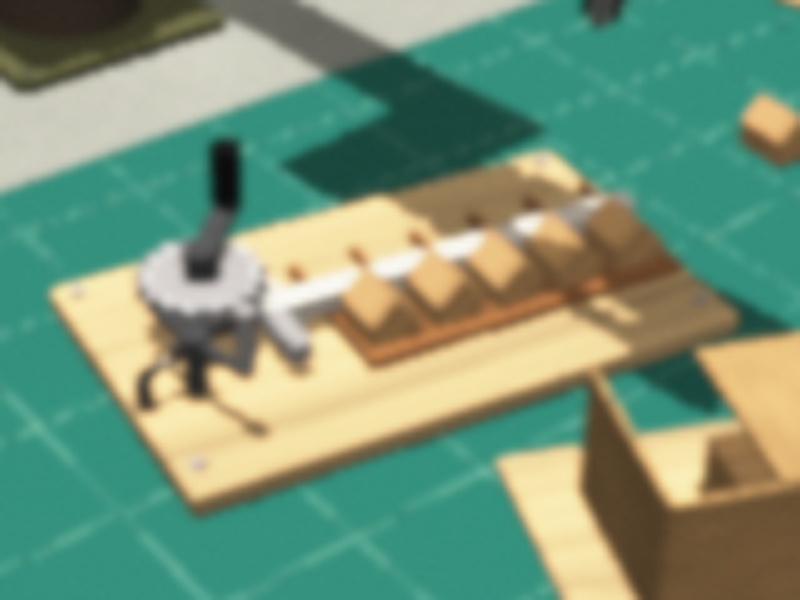

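```bash
python3 -c "
from h import *
o=get_obs();print(o['contact_force'],o['clock']);close_job()"
```

```text
[-1.90706337 -0.36297888  0.76204681] 72.65
the job is handed in; nothing more can be done
```

I finished the clamp task and handed the job in at 72.6 s; no verdict is reported back. As far as the cameras show, the end state is right.

- **Opening:** I flicked the pawl clear with the jaw shut. I then eased the crank back at about 0.6 rad/s until the jaw was fully open, about 92° of knob travel.
- **Houses:** One house was already there, in bay 4. I stood spares in bays 1, 2, 3 and 5. Two spares had ended up touching each other, so I pulled them apart before taking one. The fifth spare is still on the mat.
- **Shutting:** I wound the jaw shut to its stop, felt as about 10 N of push back, and flicked the pawl back into the teeth.

**Last checks:**
- The post and knob tops read within 1 mm of where they were at the start, with the jaw shut and the pawl down.
- The last side picture shows five upright houses against the fence.
- The gripper is clear of everything. I did not move near the glue bottle or the mug, and did not re-measure them.

**What went wrong or disagreed:**
- My first push to return the pawl slid past the post and left it thrown clear. The second push, along the chord of its arc, worked.
- The tool picked up a tilt of up to about 9° from repeated relative moves. It did no visible harm.
- In the last top picture the arm hid bay 5. I judged that bay from the side picture and from an earlier top picture taken after the jaw was shut.

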